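Empty the photometer's filter wheel and refit it on its keyed spindle

ROBOT

A 6-joint arm with a two-finger parallel gripper is mounted at the origin on the work surface. World frame = base frame: x ahead of the robot, y to its left, z up, the work surface at z = 0. Lengths are in m, angles in degrees, forces in N, time in s.
With the tool pointing down it reaches from about 0.375 to 0.9 m from the base axis. Payload 3.1 kg.
Tool frame: the origin (TCP) lies at the very end of the fingers, on their centre line; the grasp point (between the pads) lies bot.grip_point_offset behind it (bot.grip_point_offset is the distance from the TCP to the grasp point, in m); z points along the fingers, y is the line along which they close (so a half turn about z gives the same grasp; the last joint's range is limited). The gripper opens to 87 mm and grips with 3 to 60 N. Pads are 19 mm wide; open, the fingers measure 117 mm over their backs; the gripper's body (75 mm by 190 mm) begins 51 mm behind the grasp point.
Start: joints at [67.007, 30.224, 82.088, -0, 67.689, -10.227], TCP at [0.138, 0.61, 0.223] pointing down, gripper open.
Joint ranges: [-176.69, 176.69], [-43.24, 126.21], [12.49, 139.97], [-82, 262], [0, 151.66], [-163.58, 163.58]. Speed limits (degrees/s): [159.86, 159.86, 180, 180, 180, 180].

INTERFACE

Orientations are given as a 3x3 rotation matrix whose columns are the frame's x, y, z axes.
In Python, from rig import bot, viewer, ticket gives the robot as it stands.
- The arm moves only by the tool servo_tool, never from a script. Its argument "targets" is a list of rows, each an object with "offset": the shift along the tool's x, y, z in m, a list of three; "dr": the turn, a rotation vector about the tool's x, y, z in degrees, a list of three. In form: [{"offset": [x, y, z], "dr": [ax, ay, az]}, ...]. A call has 1 to 20 rows; each row is the pose to reach, as a shift and turn from the pose commanded when the call began, along the tool's axes at that moment; what a row does not reach only later rows make up. A row lasts 1/12 s, in which the tool goes at most 41.7 mm and 7.16 degrees, less where a joint would pass 70% of its speed; a pose out of reach is approached as far as the arm can. A call with a gripper value outside its range is refused whole. "gripper" is the gripper command: -1 is fully open, 1 is shut, values between are in proportion, set as the call begins (left out, the last holds). The fingers move at their own pace and stop on an object; the grip force is fixed at half the most. Time passes only in rows, so rows that repeat a pose let the fingers close. It gives the time, the measured TCP pose, the force, the opening and the grip force at its end, in the units of the state.
- bot.read_state(): the state, without advancing time (a new reading comes with each control period).
- viewer.capture(name): name is "side" or "top"; returns a dict with "color" (420x560x3 uint8, red, green, blue), "camera_matrix" (3x3 intrinsics, pixels), "k1" (the pictures are not rectified: a ray, as slopes to the right and down, at radius r is drawn at 1 + k1 r^2 times it, then the intrinsics apply), "R" (3x3) and "t" (3): a world point X has camera coordinates R X + t. Camera axes: x right, y down, z forward; pixel columns grow to the right and rows downward; lengths in m; the calibration is good to about 2 mm. A picture is of the moment at which its call begins. There is no depth.
- ticket.hand_in(): hands the job in; it is judged then, once.
The state is a dict: "time_s": time; "joint_positions": joint angles; "qvel": joint speeds; "tau": joint torques, N m; "position": TCP position; "tcp_rot": TCP orientation; "force": force on the tool from outside, world axes, zero at the start; "moment": the same for the moment, N m; "opening": opening from 0.0 (shut) to 1.0 (fully open); "grasp_force": force on a finger pad.
Only numpy, scipy, OpenCV 4.12 (cv2) and the standard library are available. Lean on these libraries where they do the work, as an engineer would, in place of code of your own. Each camera call takes 0.05 s, during which the arm holds its last target. There are 200 camera calls.

TASK

The photometer is to have its lamp checked with an empty filter wheel: push the old filters that are stuck in the wheel out through the access holes in its back, where it lies on the service stand (the push rod in the tool block is there for this), then set the emptied wheel on the photometer's spindle, turned so that its keyway drops over the key and it sits fully home. Lay the filters flat in the filter case, side by side and not on one another, and stand the push rod back in its hole. Leave everything else on the bench where it is.

Things in the scene. Friction and masses are not known exactly. Their poses are not given: they have to be found in the camera images.
- wheel: Filter wheel: flat black disc, 134 mm diameter, 16 thick, 0.4 kg. Starts level on the service stand, back side up, underside 23 above the table. Origin: on its axis at the underside; z up, x towards the keyway (short white line on top). Five pockets 48 from the axis at 36, 108, 180, 252, 324 deg from x (counter-clockwise from above): 27 wide, open below, narrowing in the disc's top 3 mm to a 20 access hole.
- boss (a point): Middle of the top of the wheel's bright round aluminium boss, 30 mm diameter, rising from the disc's middle to 52 above its underside: the grip to lift and turn the wheel by (plain from 20 to 52, any yaw will do). Axes as the wheel's.
- keyway (a point): On the wheel's axis at its underside: mouth of the hub's blind bore, 14 mm diameter, 32 deep. The keyway runs from the bore along this x axis to 20 or more from the axis: a slot 7 wide, 13 deep, open below.
- filter1: Old optical filter: bright rim, dark glass, 25 mm diameter, 8 thick, 20 g. 3 to 5 of filter1..5 are present. Origin: centre of under face; z its axis, up at the start. Starts stuck in the wheel's pocket at 36 deg, faces 4.5 and 12.5 above the wheel's underside (upper one 3.5 below the disc's top). Sprung balls hold it: 5 to 8 N straight down frees it; push its upper face 2 below the wheel's underside (3: on the pad).
- filter2: As filter1, in the pocket at 108 deg. Pushed out, it drops on the stand's felt pad below, about 48 mm from the stand's axis; neighbours are 56 apart between centres.
- filter3: As filter1, in the pocket at 180 deg. Pushed out, it drops on the stand's felt pad below, about 48 mm from the stand's axis; neighbours are 56 apart between centres.
- filter4: As filter1, in the pocket at 252 deg. Pushed out, it drops on the stand's felt pad below, about 48 mm from the stand's axis; neighbours are 56 apart between centres.
- filter5: As filter1, in the pocket at 324 deg. Pushed out, it drops on the stand's felt pad below, about 48 mm from the stand's axis; neighbours are 56 apart between centres.
- stand: Service stand, fixed: round grey base, 170 mm diameter, with a felt pad, its top 12 above the table (radius 80). In the middle an arbor, 60 diameter, 23 above the table, that the wheel's hub rests on, and on it a spigot, 12.6 diameter, up to 49 above the table, in the wheel's bore (no key here). 11 between wheel and pad. Origin: on the axis, on the table.
- push_rod: Push rod: white plastic, 10 mm diameter and 100 long, above that a handle, 22 diameter and 50 long (100 to 150 above the tip), 60 g. Origin: middle of the tip; z up to the handle. Starts upright in its hole in the tool block, tip 10 above the table.
- tool_block: Wooden tool block, fixed, 60 mm high; from its origin 30 to -x, +y and -y and 105 to +x. Origin: on the axis of the push rod's hole, on the table; the hole is 14 across, its floor 10 above the table. Three short tools, up to 92 above the table, stand in it 62 to 86 to +x of that hole.
- case: Filter case: open grey tray, loose, 0.5 kg, outside 196 mm along its x, 130 along its y, 20 high; walls 6, inner floor 6 above the underside, so 184 x 118 inside. Origin: centre of the underside. It may get shoved on the bench.
- seat (a point): Where the wheel's origin belongs: on the axis of the photometer's upright spindle at the face of its flange (44 mm diameter, 50 above the table); z up, x towards the key. Spindle 12 diameter, rising 29 above the face, the top 5 tapered. A brake holds it from turning (0.5 N m).
- key (a point): Middle of the top of the key: it reaches from the spindle to 14 mm from the axis, 4.5 wide, 8 above the flange's face; x points away from the axis. Unless the keyway is over it (wheel's x along this x within 0.1 rad) the wheel rests on top of the key, 8 high; turned right, it drops home.
- photometer: Photometer, fixed, white: 100 mm in front (-x) and 200 behind the spindle, 100 to +y and 150 to -y; deck 80 above the table, from x = 100 on a lamp housing 102 high. Open filter compartment 164 x 164 round the spindle, floor 40 above the table. Its cover stands open at the +y side, leaning out: 98 off the axis at the deck, 194 off at its top, 197 high. Origin: on the spindle's axis, on the table.
- dish_stack: A stack of five closed petri dishes, 90 diameter, 72 high mm; not part of the job. Origin: centre of its underside.
- dish: One closed petri dish, 90 diameter, 14 high mm; not part of the job. Origin: centre of its underside.
- beaker: An empty glass beaker, 68 diameter, 90 high mm; not part of the job. Origin: centre of its underside.
- reagent: An amber glass bottle with a blue cap, 60 diameter, 125 high mm; not part of the job. Origin: centre of its underside.
- tweezers: Steel tweezers lying flat, 120 long mm; not part of the job. Origin: centre of its underside.
- marker: A black marker pen with a blue cap lying flat, 120 long mm; not part of the job. Origin: centre of its underside.
Things that resemble listed ones, but are neither listed nor needed, are in the scene too. Of the things like the tool_block, leave any that is red; of the rest the smaller one is meant.

How it is judged (in metres and radians):
On the way, in this order (a step that is already met when the one before it is completed fails the run):
1. every filter has been pushed out of the wheel (z of each of filter1, filter2, filter3, filter4, filter5 in the frame of wheel below -0.008 m), for 0.2 s.
2. the wheel sits fully home on the spindle, keyway over the key (horizontal distance between wheel and seat below 0.003 m and z of wheel in the frame of seat below 0.003 m and angle between wheel's own z axis and vertical below 0.06 rad), for 0.3 s.
At the end, for the whole second after the job is handed in: Wheel level on the spindle, underside within 3 mm of the flange; every filter flat on the case's floor (within 0.17 rad, either face up), none on another; case level on the bench; push rod in its hole, tip within 6 mm of the floor, within 0.15 rad of upright (all of step 2 and x of filter1 in the frame of case between -0.092 and 0.092 m and y of filter1 in the frame of case between -0.059 and 0.059 m and z of filter1 in the frame of case between 0.003 and 0.016 m and angle between the z axis of each of filter1, filter2, filter3, filter4, filter5 and the z axis of case, either way round below 0.17 rad and linear speed of each of filter1, filter2, filter3, filter4, filter5, wheel below 0.02 m/s and x of filter2 in the frame of case between -0.092 and 0.092 m and y of filter2 in the frame of case between -0.059 and 0.059 m and z of filter2 in the frame of case between 0.003 and 0.016 m and x of filter3 in the frame of case between -0.092 and 0.092 m and y of filter3 in the frame of case between -0.059 and 0.059 m and z of filter3 in the frame of case between 0.003 and 0.016 m and x of filter4 in the frame of case between -0.092 and 0.092 m and y of filter4 in the frame of case between -0.059 and 0.059 m and z of filter4 in the frame of case between 0.003 and 0.016 m and x of filter5 in the frame of case between -0.092 and 0.092 m and y of filter5 in the frame of case between -0.059 and 0.059 m and z of filter5 in the frame of case between 0.003 and 0.016 m and horizontal distance between each of filter2, filter3, filter4, filter5 and filter1 above 0.022 m and horizontal distance between each of filter3, filter4, filter5 and filter2 above 0.022 m and horizontal distance between each of filter4, filter5 and filter3 above 0.022 m and horizontal distance between filter5 and filter4 above 0.022 m and horizontal distance between push_rod and tool_block below 0.006 m and z of push_rod in the frame of tool_block below 0.016 m and angle between push_rod's own z axis and vertical below 0.15 rad and angle between case's own z axis and vertical below 0.05 rad and height (world z) of case below 0.004 m); the robot touches nothing.
It fails at once if a bystander (petri dishes, beaker, bottle, tweezers, marker) is shifted by more than 30 mm (distance of any of dish_stack, dish, beaker, reagent, tweezers, marker from where it was at the start of the episode above 0.03 m).
Of filter1, filter2, filter3, filter4, filter5 only 3 to 5 are there at a start; the rules pass over those that are not, and their reading is None.
At some moment in a run one of case may be knocked a few centimetres aside while the robot is not near it.
It also fails if it takes over 210 s, if anything falls off the work surface, if the arm or the gripper's body presses on something with over 40 N, if the wrist force passes 120 N, or if a joint passes its speed limit or range.

## Working session

There is one attempt and no reset: what is moved stays moved. The work goes in short steps, Python scripts to look and compute and a tool call to move; the robot and the scene stay as the last step left them, time stands still between calls to the robot, and variables do not carry over. Pictures are saved under pics/ and viewed, at most 14 in all, crops included, and the job is handed in when it is done.

Besides the shell and the picture viewer there is one more tool, called after ">>>" as name(argument=value, ...) on one line, values as JSON. servo_tool: Moves the arm, as the interface text tells. Its arguments: {"type":"object","properties":{"targets":{"type":"array"},"gripper":{"type":"number"}},"required":["targets"]}

```bash
mkdir -p pics; ls; cat > h.py <<'E'
import numpy as np, cv2, json
from rig import bot, viewer, ticket
def cap(n):
    return viewer.capture(n)
def save(c,f,box=None,s=1):
    im=c["color"][:,:,::-1]
    if box: x0,y0,x1,y1=box; im=im[y0:y1,x0:x1]
    if s!=1: im=cv2.resize(im,None,fx=s,fy=s,interpolation=cv2.INTER_CUBIC)
    cv2.imwrite("pics/"+f,im)
def ray(c,u,v):
    K=np.array(c["camera_matrix"]);k=c["k1"]
    d=np.array([(u-K[0,2])/K[0,0],(v-K[1,2])/K[1,1]]);p=d.copy()
    for _ in range(30): p=d/(1+k*(p@p))
    R=np.array(c["R"]);t=np.array(c["t"])
    return -R.T@t, R.T@np.array([p[0],p[1],1])
def at(c,u,v,z):
    o,d=ray(c,u,v); return (o+d*(z-o[2])/d[2])
def pix(c,X):
    q=np.array(c["R"])@np.array(X)+np.array(c["t"]);p=q[:2]/q[2];p=p*(1+c["k1"]*(p@p))
    K=np.array(c["camera_matrix"]);return np.array([K[0,0]*p[0]+K[0,2],K[1,1]*p[1]+K[1,2]])
E
python3 - <<'E'
from h import *
for n in("top","side"):
    c=cap(n);save(c,n+"0.png",s=1.42);print(n,ray(c,280,210),c["camera_matrix"],c["k1"])
s=bot.read_state();print(s,bot.grip_point_offset)
E
```

```text
pics
top (array([ 0.42627776, -0.08562715,  1.40828576]), array([ 0.0424521 , -0.00696337, -0.99914504])) [[446.59878375   0.         277.00582677]
 [  0.         446.59878375 205.6122655 ]
 [  0.           0.           1.        ]] -0.012897217067499541
side (array([-0.12317156, -0.98613449,  1.01345721]), array([ 0.42520724,  0.62412898, -0.65554167])) [[547.02565365   0.         283.53142369]
 [  0.         547.02565365 213.06437465]
 [  0.           0.           1.        ]] -0.12487620869212736
{'time_s': 0.1, 'joint_positions': array([ 6.70074296e+01,  3.02733738e+01,  8.21498444e+01, -7.13262305e-04,
        6.76893055e+01, -1.02284933e+01]), 'qvel': array([ 0.02952057, -0.03925821, -0.1821165 ,  0.09948437, -0.02959752,
        0.02231765]), 'tau': array([-5.62142159e-04, -4.40988243e+01, -1.77149445e+01,  6.34716754e-02,
        5.34442056e-02, -3.95733844e-05]), 'position': array([0.13780863, 0.60893449, 0.2216679 ]), 'tcp_rot': array([[-9.75288986e-01,  2.20931710e-01, -7.56524149e-04],
       [ 2.20932748e-01,  9.75287361e-01, -1.81238608e-03],
       [ 3.37414884e-04, -1.93474114e-03, -9.99998071e-01]]), 'force': array([0.02613639, 0.55425883, 0.12937426]), 'moment': array([-0.05639695, -0.0006381 , -0.01263151]), 'grasp_force': 0.0, 'opening': 1.0000895673372434} 0.0187
```

View pics/top0.png

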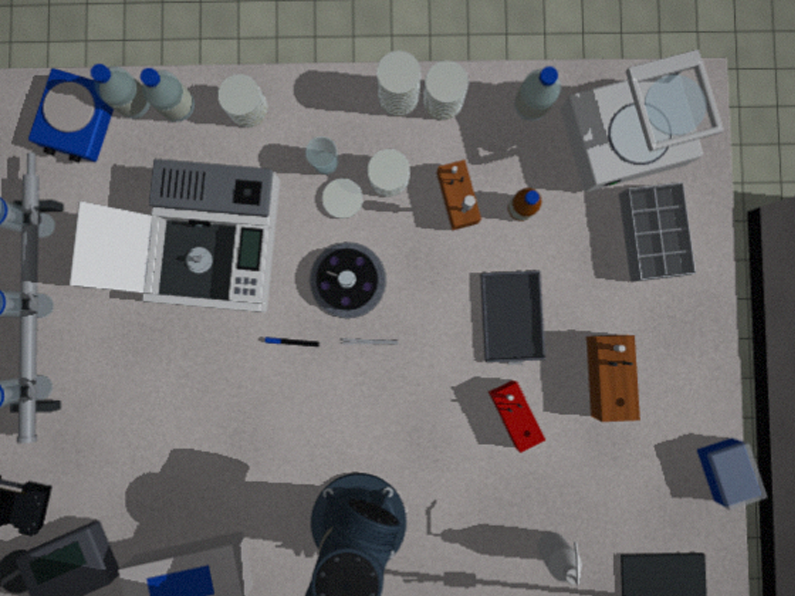

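View pics/side0.png

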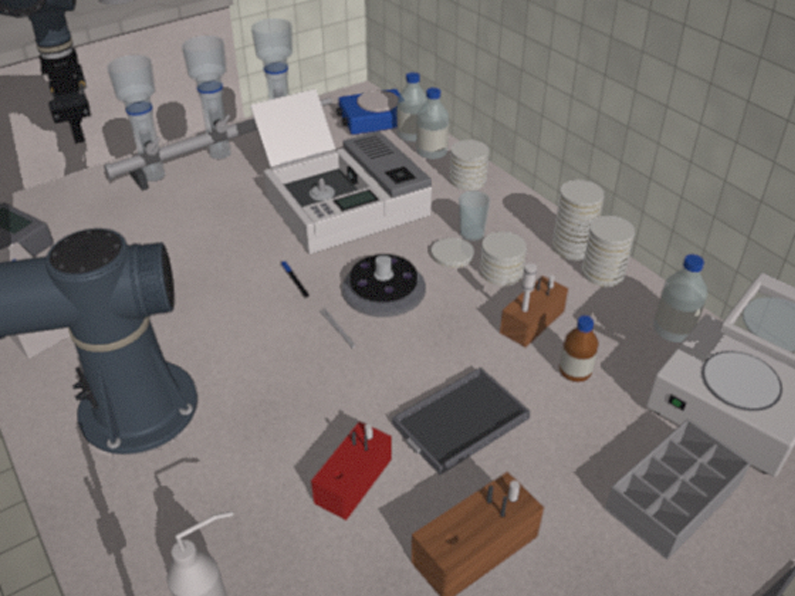

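The blocks that could be the tool_block, in the top view: brown at (459,193), red at (517,415) and a larger brown one at (613,378). The first fits, as it is the smaller non-red one and holds the rod with the white handle at (468,204). The case is the undivided tray at (512,316), not the divided one at (657,232). I'll check both in enlarged crops.

```bash
python3 - <<'E'
from h import *
c=cap("top");save(c,"t1.png",(100,140,280,225),4.4);save(c,"t2.png",(300,105,390,260),3.8)
c=cap("side");save(c,"s1.png",(170,100,400,270),3.4)
E
```

```text
(no output)
```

View pics/t1.png

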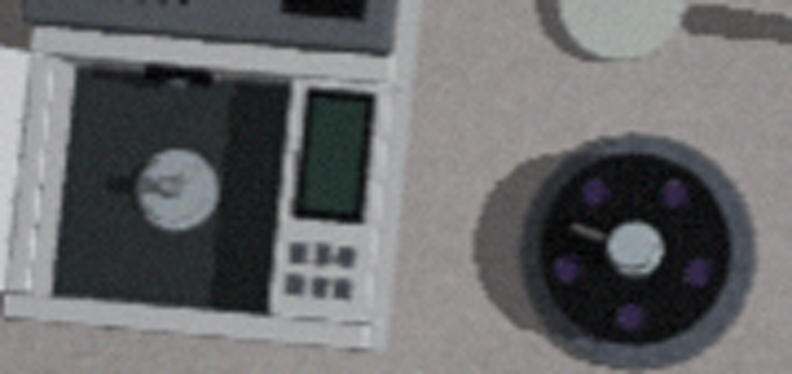

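View pics/t2.png

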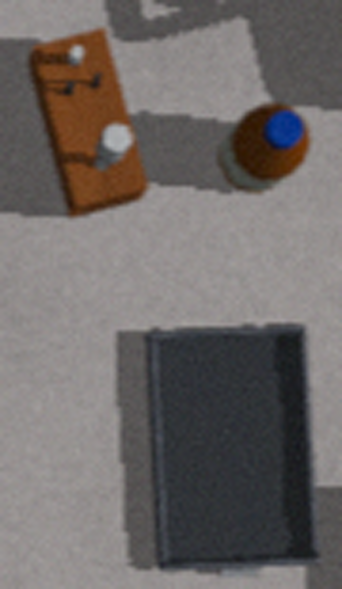

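View pics/s1.png

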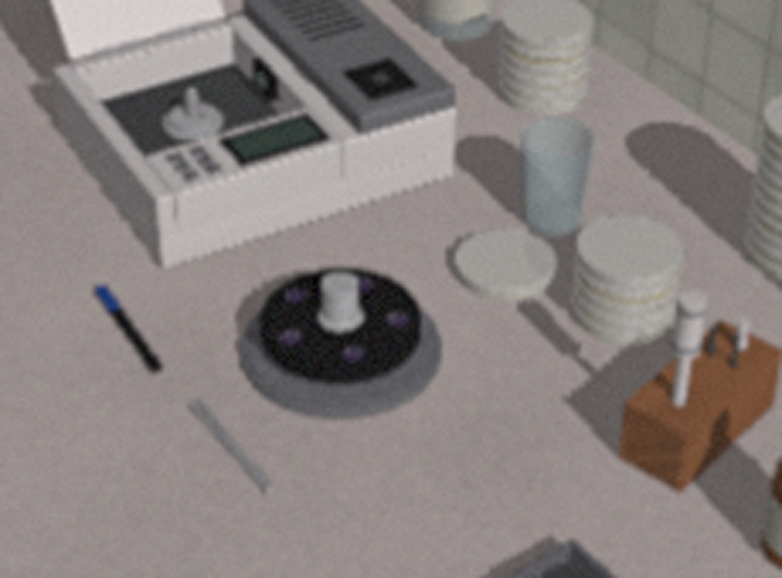

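All five holes show purple glass, so I take it there are five filters. The white line on the wheel points left and slightly up (t1 575,228→605,241). Block and case match the descriptions. Next I need the spindle and key closer.

```bash
python3 - <<'E'
from h import *
out=[]
T=[cap("top") for _ in range(3)];S=[cap("side") for _ in range(3)]
t=np.mean([c["color"] for c in T],0);s=np.mean([c["color"] for c in S],0)
def cr(im,x0,y0,w,h,k):
    a=np.clip((im[y0:y0+h,x0:x0+w]-30)*1.25,0,255).astype(np.uint8)[:,:,::-1]
    return cv2.resize(a,None,fx=k,fy=k,interpolation=cv2.INTER_CUBIC)
A=cr(t,122,166,40,30,10);B=cr(s,212,121,40,30,10)
C=cr(t,222,174,40,30,10);D=cr(s,250,174,40,30,10)
cv2.imwrite("pics/m.png",np.vstack([np.hstack([A,B]),np.hstack([C,D])]))
# disc fit
g=t.max(2);m=((g<45)).astype(np.uint8);m[:, :218]=0;m[:,275:]=0;m[:165]=0;m[225:]=0
cs,_=cv2.findContours(m,cv2.RETR_EXTERNAL,cv2.CHAIN_APPROX_NONE);k=max(cs,key=len)
e=cv2.fitEllipse(k);print(e,at(T[0],*e[0],0.039))
E
```

```text
((243.44137573242188, 196.16578674316406), (42.57932662963867, 42.96892547607422), 88.67517852783203) [0.52857943 0.01659075 0.039     ]
```

View pics/m.png

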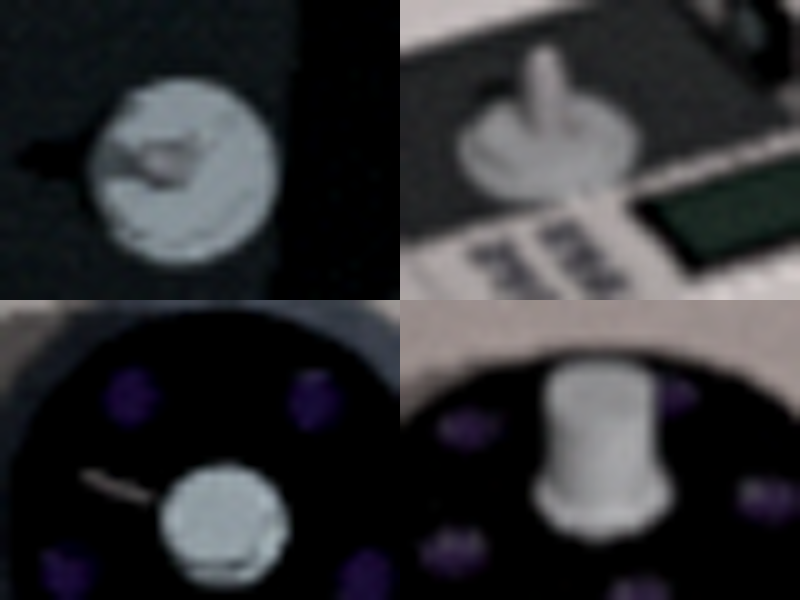

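```bash
python3 - <<'E'
from h import *
T=[cap("top") for _ in range(10)];S=[cap("side") for _ in range(10)]
t=np.mean([c["color"] for c in T],0);s=np.mean([c["color"] for c in S],0)
def cr(im,x0,y0,w,h,k,lo,hi):
    a=im[y0:y0+h,x0:x0+w].mean(2);a=cv2.resize(a,None,fx=k,fy=k,interpolation=cv2.INTER_CUBIC)
    return np.clip((a-lo)*255/(hi-lo),0,255).astype(np.uint8)
A=cr(t,128,170,24,24,16,110,200);B=cr(s,214,122,24,24,16,90,190)
cv2.imwrite("pics/m2.png",np.hstack([A,B]))
print(t[172:194,130:150].mean(2).astype(int))
E
```

```text
[[ 43  44  45  44  44  44  41  43  44  42  43  41  42  44  45  43  45  46
   45  46]
 [ 45  45  46  44  42  44  43  47  52  55  54  54  51  46  45  44  44  45
   44  45]
 [ 44  44  43  42  44  51  65  89 115 129 129 125 106  85  64  48  43  45
   46  46]
 [ 44  44  44  45  61 100 130 137 141 143 143 143 142 137 121  82  50  43
   46  45]
 [ 44  43  40  47  78 103 129 143 143 143 143 145 145 146 143 128  93  51
   44  43]
 [ 44  38  39  64  97 120 139 144 142 142 143 142 143 141 134 134 127  90
   51  44]
 [ 37  34  57  98 129 139 144 143 143 143 144 141 142 138 136 135 141 124
   79  47]
 [ 29  43  82 118 139 143 141 141 141 139 130 126 144 141 141 143 145 142
  115  55]
 [ 30  55  83  96 113 130 110 111 107 101 110 122 134 135 143 145 143 144
  128  76]
 [ 36  64  84  85  86  93 110 122 118 110 109 115 131 143 146 146 144 142
  130  85]
 [ 42  72  85  86  79  78 101 124 124 119 118 125 143 146 146 145 145 143
  138  97]
 [ 44  73  87  90  88  84  82  97 105 110 117 132 145 147 145 146 144 145
  138  99]
 [ 40  72 109 135 135 131 112  85  85  98 117 141 145 146 146 144 144 143
  138  98]
 [ 36  66 109 142 142 138 137 133 135 139 139 145 147 145 146 142 136 136
  131  82]
 [ 30  52  95 125 139 142 143 144 146 145 146 145 146 145 141 138 138 143
  121  57]
 [ 37  40  71 102 125 143 146 145 145 145 146 146 144 143 138 137 143 136
  101  45]
 [ 43  41  53  86 109 134 142 144 146 145 147 144 142 140 140 143 142 117
   63  38]
 [ 44  43  50  87 119 107 121 138 146 144 141 133 128 136 147 141 115  69
   46  39]
 [ 43  43  45  58  89 117 134 142 138 130 136 145 143 144 135 104  65  46
   45  39]
 [ 44  46  45  45  53  68  92 124 136 137 142 145 132  98  72  58  45  44
   46  39]
 [ 44  44  45  44  43  45  50  63  74  84  82  74  68  54  45  45  45  47
   46  38]
 [ 45  43  42  44  44  44  45  45  45  47  47  45  43  44  44  44  46  45
   40  31]]
```

View pics/m2.png

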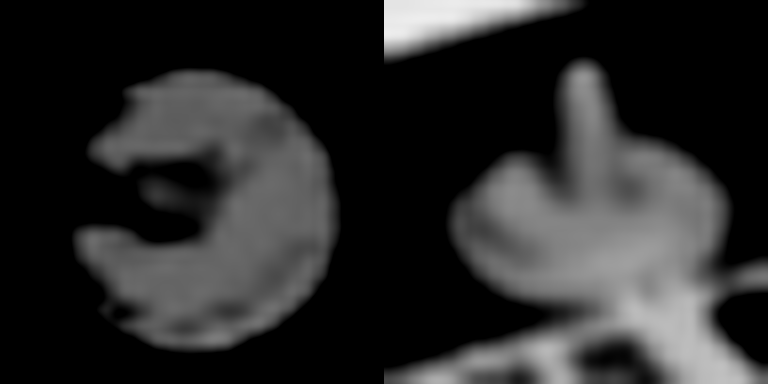

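The spindle casts a shadow to the left. There are faint dark spots beside the spindle base, top (140.5,179.5) and side (228.9,133.1), which are probably key shading. I'll turn these pixels into positions.

```bash
python3 - <<'E'
from h import *
T=cap("top");S=cap("side")
o=lambda x0,y0,k,u,v:(x0+(u+.5)/k-.5,y0+(v+.5)/k-.5)
def tri(a,b):
    A=np.zeros((3,3));r=np.zeros(3)
    for c,p in((T,a),(S,b)):
        q,d=ray(c,*p);d/=np.linalg.norm(d);P=np.eye(3)-np.outer(d,d);A+=P;r+=P@q
    return np.linalg.solve(A,r)
p=lambda n,x:print(n,np.round(x,4))
# boss top
bt=o(222,174,10,222,220);bs=o(250,174,10,202,78)
p("boss tri",tri(bt,bs));p("boss T",at(T,*bt,.075));p("boss S",at(S,*bs,.075))
st=o(122,166,10,163,160);ss=o(212,121,10,145,48)
p("spin tri",tri(st,ss));p("spinT",at(T,*st,.079));p("spinS",at(S,*ss,.079))
# flange: silhouettes
p("flangeT",at(T,*o(122,166,10,184,171),.05));p("flangeS",at(S,*o(212,121,10,148,140),.05))
a=at(T,*o(222,174,10,80,170),.039);b=at(T,*o(222,174,10,152,198),.039);p("line",a);p("line",b);print(np.degrees(np.arctan2(*(a-b)[[1,0]])))
for u,v in((140.5,179.5),(144.5,177.5)):p("darkT",at(T,u,v,.05));p("z58",at(T,u,v,.058))
p("darkS",at(S,228.9,133.1,.05));p("z58",at(S,228.9,133.1,.058))
t=lambda u,v:o(300,105,3.8,u,v)
p("rod handle T",at(T,*t(117,138),.16));p("rod side",at(S,*o(170,100,3.4,692,300),.16));p("rod tri",tri(t(117,138),o(170,100,3.4,692,300)))
p("rod base T",at(T,*t(103,163),.06));p("rod base S",at(S,*o(170,100,3.4,681,402),.06))
for n,uv in dict(bl=(72,215),br=(148,188),tr=(103,30),tl=(32,50)).items():p("blk "+n,at(T,*t(*uv),.06))
for n,uv in dict(tl=(148,332),tr=(303,325),br=(317,556),bl=(156,568)).items():p("case "+n,at(T,*t(*uv),.02))
for n,uv,z in(("reagent",(285,130),.125),):p(n,at(T,*t(*uv),z))
w=lambda u,v:o(0,0,1.42,u,v)
p("dish",at(T,*w(342,198),.014));p("stack",at(T,*w(389,172),.072));p("beaker",at(T,*w(322,150),.09));p("twz",at(T,*w(368,342),0))
for n,uv in dict(bl=(145,303),br=(265,311),r=(276,215)).items():p("phot "+n,at(T,*w(*uv),.08))
for c in(T,S):
  for X in((.5286,.0166,.075),):print(pix(c,X))
E
```

```text
boss tri [0.5258 0.013  0.0845]
boss T [0.5277 0.013  0.075 ]
boss S [0.5312 0.024  0.075 ]
spin tri [0.571  0.3279 0.0873]
spinT [0.5739 0.3293 0.079 ]
spinS [0.5753 0.341  0.079 ]
flangeT [0.5736 0.3319 0.05  ]
flangeS [0.57   0.3338 0.05  ]
line [0.5465 0.0592 0.039 ]
line [0.5375 0.0371 0.039 ]
67.93343160965831
darkT [0.5833 0.3303 0.05  ]
z58 [0.5824 0.3278 0.058 ]
darkT [0.5893 0.318  0.05  ]
z58 [0.5883 0.3156 0.058 ]
darkS [0.581  0.3364 0.05  ]
z58 [0.5752 0.3254 0.058 ]
rod handle T [ 0.6723 -0.2394  0.16  ]
rod side [ 0.6697 -0.2375  0.16  ]
rod tri [ 0.6709 -0.2384  0.1603]
rod base T [ 0.6719 -0.24    0.06  ]
rod base S [ 0.6708 -0.2393  0.06  ]
blk bl [ 0.6303 -0.2144  0.06  ]
blk br [ 0.6513 -0.2757  0.06  ]
blk tr [ 0.7799 -0.2422  0.06  ]
blk tl [ 0.7644 -0.1848  0.06  ]
case tl [ 0.5389 -0.2788  0.02  ]
case tr [ 0.5429 -0.4062  0.02  ]
case br [ 0.3538 -0.4128  0.02  ]
case bl [ 0.346  -0.2812  0.02  ]
reagent [ 0.6837 -0.3722  0.125 ]
dish [0.7103 0.0253 0.014 ]
stack [ 0.753 -0.08   0.072]
beaker [0.7976 0.0605 0.09  ]
twz [ 0.3904 -0.028   0.    ]
phot bl [0.4804 0.4361 0.08  ]
phot br [0.4602 0.1838 0.08  ]
phot r [0.6626 0.1599 0.08  ]
[242.53172205 195.27533294]
[270.45701892 183.02012069]
```

>>> servo_tool(targets=[{"offset":[0,0,-0.04],"dr":[0,0,-6]},{"offset":[0,0,-0.08],"dr":[0,0,-12.77]},{"offset":[0,0,-0.08],"dr":[0,0,-12.77]},{"offset":[0,0,-0.08],"dr":[0,0,-12.77]}])

```text
time_s: 1.93
position: [0.1387, 0.6113, 0.306]
tcp_rot: [[-1.0, 0.0, 0.003], [0.0, 1.0, 0.007], [-0.003, 0.007, -1.0]]
force: [-1.1, 0.7, -1.0]
opening: 1.0
grasp_force: 0.0
```

>>> servo_tool(targets=[{"offset":[-0.022,-0.035,0],"dr":[0,0,0]},{"offset":[-0.044,-0.07,0],"dr":[0,0,0]},{"offset":[-0.066,-0.105,0],"dr":[0,0,0]},{"offset":[-0.088,-0.14,0],"dr":[0,0,0]},{"offset":[-0.11,-0.175,0],"dr":[0,0,0]},{"offset":[-0.132,-0.21,0],"dr":[0,0,0]},{"offset":[-0.154,-0.245,0],"dr":[0,0,0]},{"offset":[-0.176,-0.28,0],"dr":[0,0,0]},{"offset":[-0.198,-0.315,0],"dr":[0,0,0]},{"offset":[-0.22,-0.35,0],"dr":[0,0,0]},{"offset":[-0.25,-0.4,0],"dr":[0,0,0]},{"offset":[-0.25,-0.4,0],"dr":[0,0,0]},{"offset":[-0.25,-0.4,0],"dr":[0,0,0]},{"offset":[-0.25,-0.4,0],"dr":[0,0,0]}])

```text
time_s: 3.1
position: [0.3876, 0.2088, 0.3015]
tcp_rot: [[-1.0, 0.003, -0.003], [0.003, 1.0, 0.0], [0.003, 0.0, -1.0]]
force: [-0.3, -0.4, -0.2]
opening: 1.003
grasp_force: 0.0
```

>>> servo_tool(targets=[{"offset":[-0.2835,-0.449,0],"dr":[0,0,0]},{"offset":[-0.2835,-0.449,0],"dr":[0,0,0]},{"offset":[-0.2835,-0.449,0],"dr":[0,0,0]},{"offset":[-0.2835,-0.449,0],"dr":[0,0,0]},{"offset":[-0.2835,-0.449,0],"dr":[0,0,0]},{"offset":[-0.2835,-0.449,0],"dr":[0,0,0]},{"offset":[-0.2835,-0.449,0],"dr":[0,0,0]},{"offset":[-0.2835,-0.449,0],"dr":[0,0,0]},{"offset":[-0.2835,-0.449,0],"dr":[0,0,0]},{"offset":[-0.2835,-0.449,0],"dr":[0,0,0]},{"offset":[-0.2835,-0.449,0],"dr":[0,0,0]},{"offset":[-0.2835,-0.449,0],"dr":[0,0,0]},{"offset":[-0.2835,-0.449,0],"dr":[0,0,0]},{"offset":[-0.2835,-0.449,0],"dr":[0,0,0]},{"offset":[-0.2835,-0.449,0],"dr":[0,0,0]},{"offset":[-0.2835,-0.449,0],"dr":[0,0,0]},{"offset":[-0.2835,-0.449,0],"dr":[0,0,0]},{"offset":[-0.2835,-0.449,0],"dr":[0,0,0]}])

```text
time_s: 4.6
position: [0.6713, -0.237, 0.3029]
tcp_rot: [[-1.0, -0.002, -0.0], [-0.002, 1.0, 0.001], [0.0, 0.001, -1.0]]
force: [0.3, -0.2, 0.3]
opening: 0.999
grasp_force: 0.0
```

>>> servo_tool(targets=[{"offset":[0,0,0.03],"dr":[0,0,0]},{"offset":[0,0,0.06],"dr":[0,0,0]},{"offset":[0,0,0.09],"dr":[0,0,0]},{"offset":[0,0,0.12],"dr":[0,0,0]},{"offset":[0,0,0.15],"dr":[0,0,0]},{"offset":[0,0,0.17],"dr":[0,0,0]},{"offset":[0,0,0.182],"dr":[0,0,0]},{"offset":[0,0,0.182],"dr":[0,0,0]},{"offset":[0,0,0.182],"dr":[0,0,0]}])

```text
time_s: 5.35
position: [0.6719, -0.2389, 0.121]
tcp_rot: [[-1.0, -0.001, 0.0], [-0.001, 1.0, -0.0], [-0.0, -0.0, -1.0]]
force: [0.3, 0.2, 1.0]
opening: 1.0
grasp_force: 0.0
```

>>> servo_tool(targets=[{"offset":[0,0,0],"dr":[0,0,0]},{"offset":[0,0,0],"dr":[0,0,0]},{"offset":[0,0,0],"dr":[0,0,0]},{"offset":[0,0,0],"dr":[0,0,0]},{"offset":[0,0,0],"dr":[0,0,0]},{"offset":[0,0,0],"dr":[0,0,0]},{"offset":[0,0,0],"dr":[0,0,0]},{"offset":[0,0,0],"dr":[0,0,0]}], gripper=1)

```text
time_s: 6.02
position: [0.6716, -0.2394, 0.1205]
tcp_rot: [[-1.0, -0.0, -0.0], [-0.0, 1.0, 0.0], [0.0, 0.0, -1.0]]
force: [-0.2, -1.0, 0.1]
opening: 0.477
grasp_force: 0.0
```

>>> servo_tool(targets=[{"offset":[0,0,0],"dr":[0,0,0]},{"offset":[0,0,0],"dr":[0,0,0]},{"offset":[0,0,0],"dr":[0,0,0]},{"offset":[0,0,0],"dr":[0,0,0]},{"offset":[0,0,0],"dr":[0,0,0]},{"offset":[0,0,0],"dr":[0,0,0]}])

```text
time_s: 6.52
position: [0.6716, -0.2394, 0.1205]
tcp_rot: [[-1.0, -0.0, -0.0], [-0.0, 1.0, -0.0], [0.0, -0.0, -1.0]]
force: [-0.2, 0.5, -0.8]
opening: 0.247
grasp_force: 30.0
```

>>> servo_tool(targets=[{"offset":[0,0,-0.02],"dr":[0,0,0]},{"offset":[0,0,-0.05],"dr":[0,0,0]},{"offset":[0,0,-0.08],"dr":[0,0,0]},{"offset":[0,0,-0.11],"dr":[0,0,0]},{"offset":[0,0,-0.119],"dr":[0,0,0]},{"offset":[0,0,-0.119],"dr":[0,0,0]}])

```text
time_s: 7.02
position: [0.6734, -0.2403, 0.2433]
tcp_rot: [[-1.0, -0.0, 0.007], [-0.0, 1.0, -0.004], [-0.007, -0.004, -1.0]]
force: [0.1, -0.3, -0.4]
opening: 0.243
grasp_force: 30.0
```

```bash
python3 - <<'E'
from h import *
T=cap("top")
o=lambda x0,y0,k,u,v:(x0+(u+.5)/k-.5,y0+(v+.5)/k-.5)
P=np.array([at(T,*o(100,140,4.4,u,v),.037)[:2] for u,v in((595,192),(567,269),(631,317),(700,271),(675,192))])
c=P.mean(0);print(P,c)
a=np.degrees(np.arctan2(*(P-c).T[::-1]))-np.array([36,108,180,252,324]);print(a%360)
for C in(c,[.5283,.0155]):
  for k in range(5):
    A=np.radians(68+36+72*k);q=np.array(C)+.048*np.array([np.cos(A),np.sin(A)]);print(np.round(q,4), "offset from rod xy",np.round([-(q[0]-.6715),q[1]+.239],4))
E
```

```text
[[ 0.56902221  0.04286507]
 [ 0.51523281  0.06293123]
 [ 0.48102167  0.01850276]
 [ 0.51253313 -0.03006324]
 [ 0.56823448 -0.01319749]] [0.52920886 0.01620766]
[357.80466332 358.65308394 357.27313482 358.18116669 359.00258268]
[0.5176 0.0628] offset from rod xy [0.1539 0.3018]
[0.4813 0.0196] offset from rod xy [0.1902 0.2586]
[ 0.5112 -0.0283] offset from rod xy [0.1603 0.2107]
[ 0.566  -0.0146] offset from rod xy [0.1055 0.2244]
[0.5699 0.0416] offset from rod xy [0.1016 0.2806]
[0.5167 0.0621] offset from rod xy [0.1548 0.3011]
[0.4804 0.0188] offset from rod xy [0.1911 0.2578]
[ 0.5103 -0.029 ] offset from rod xy [0.1612 0.21  ]
[ 0.5651 -0.0154] offset from rod xy [0.1064 0.2236]
[0.569  0.0409] offset from rod xy [0.1025 0.2799]
```

>>> servo_tool(targets=[{"offset":[0.0147,0.0354,0],"dr":[0,0,0]},{"offset":[0.03,0.068,0],"dr":[0,0,0]},{"offset":[0.045,0.1,0],"dr":[0,0,0]},{"offset":[0.06,0.132,0],"dr":[0,0,0]},{"offset":[0.077,0.165,0],"dr":[0,0,0]},{"offset":[0.092,0.198,0],"dr":[0,0,0]},{"offset":[0.1,0.215,0.02],"dr":[0,0,0]},{"offset":[0.1047,0.2254,0.05],"dr":[0,0,0]},{"offset":[0.1047,0.2254,0.079],"dr":[0,0,0]},{"offset":[0.1047,0.2254,0.079],"dr":[0,0,0]},{"offset":[0.1047,0.2254,0.079],"dr":[0,0,0]},{"offset":[0.1047,0.2254,0.079],"dr":[0,0,0]}])

```text
time_s: 8.07
position: [0.5672, -0.0144, 0.1603]
tcp_rot: [[-1.0, 0.0, -0.001], [0.0, 1.0, 0.0], [0.001, 0.0, -1.0]]
force: [0.7, -0.2, -1.0]
opening: 0.247
grasp_force: 30.0
```

```bash
python3 - <<'E'
from h import *
t=cap("top");s=cap("side");s_=bot.read_state();print(s_["position"],s_["force"])
f=lambda c,x0,y0,w,h:cv2.resize(c["color"][y0:y0+h,x0:x0+w,::-1],None,fx=5,fy=5,interpolation=cv2.INTER_CUBIC)
cv2.imwrite("pics/m3.png",np.hstack([f(t,210,160,75,75),f(s,240,165,75,75)]))
for z in(.039,.05):print(pix(s,(.5668,-.0136,z)))
E
```

```text
[ 0.56821356 -0.01482219  0.1617228 ] [ 0.6348072   0.10401157 -0.69706738]
[287.92755205 193.72529568]
[287.94268386 190.68313542]
```

View pics/m3.png

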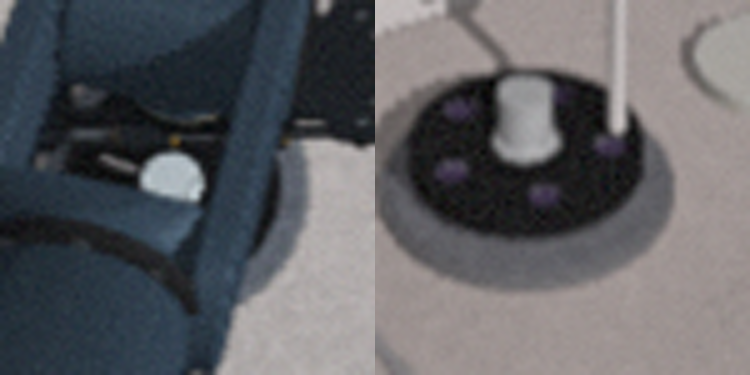

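Side view: the rod tip is at (618,133) and the hole at (610,146). The tip sits about 3 mm to the right of the hole, so I shift a little and push.

>>> servo_tool(targets=[{"offset":[0.0015,0.001,0.004],"dr":[0,0,0]},{"offset":[0.0015,0.001,0.008],"dr":[0,0,0]},{"offset":[0.0015,0.001,0.011],"dr":[0,0,0]},{"offset":[0.0015,0.001,0.014],"dr":[0,0,0]},{"offset":[0.0015,0.001,0.016],"dr":[0,0,0]}])

```text
time_s: 8.58
position: [0.5654, -0.0131, 0.1444]
tcp_rot: [[-1.0, 0.0, 0.0], [0.0, 1.0, 0.0], [-0.0, 0.0, -1.0]]
force: [-1.0, -0.1, 5.3]
opening: 0.246
grasp_force: 30.0
```

>>> servo_tool(targets=[{"offset":[0,0,0.003],"dr":[0,0,0]},{"offset":[0,0,0.006],"dr":[0,0,0]},{"offset":[0,0,0.009],"dr":[0,0,0]},{"offset":[0,0,0.012],"dr":[0,0,0]},{"offset":[0,0,0.014],"dr":[0,0,0]},{"offset":[0,0,0.014],"dr":[0,0,0]}])

```text
time_s: 9.08
position: [0.5655, -0.013, 0.1304]
tcp_rot: [[-1.0, -0.0, 0.0], [-0.0, 1.0, 0.0], [-0.0, 0.0, -1.0]]
force: [0.5, -0.4, 0.8]
opening: 0.246
grasp_force: 30.0
```

>>> servo_tool(targets=[{"offset":[0,0,-0.03],"dr":[0,0,0]},{"offset":[0,0,-0.03],"dr":[0,0,0]},{"offset":[-0.001,0.028,-0.03],"dr":[0,0,0]},{"offset":[-0.002,0.0564,-0.03],"dr":[0,0,0]},{"offset":[-0.002,0.0564,-0.03],"dr":[0,0,0]},{"offset":[-0.002,0.0564,-0.03],"dr":[0,0,0]},{"offset":[-0.002,0.0564,-0.024],"dr":[0,0,0]},{"offset":[-0.002,0.0564,-0.018],"dr":[0,0,0]},{"offset":[-0.002,0.0564,-0.0145],"dr":[0,0,0]},{"offset":[-0.002,0.0564,-0.0125],"dr":[0,0,0]}])

```text
time_s: 9.92
position: [0.5673, 0.0424, 0.1424]
tcp_rot: [[-1.0, 0.001, -0.001], [0.001, 1.0, -0.0], [0.001, -0.0, -1.0]]
force: [-0.7, 0.4, 3.1]
opening: 0.243
grasp_force: 30.0
```

>>> servo_tool(targets=[{"offset":[0,0,0.003],"dr":[0,0,0]},{"offset":[0,0,0.006],"dr":[0,0,0]},{"offset":[0,0,0.009],"dr":[0,0,0]},{"offset":[0,0,0.0125],"dr":[0,0,0]},{"offset":[0,0,0.0125],"dr":[0,0,0]},{"offset":[0,0,0.0125],"dr":[0,0,0]}])

```text
time_s: 10.42
position: [0.5674, 0.0434, 0.1303]
tcp_rot: [[-1.0, 0.0, -0.0], [0.0, 1.0, 0.0], [0.0, 0.0, -1.0]]
force: [-0.3, -0.2, 1.5]
opening: 0.247
grasp_force: 30.0
```

>>> servo_tool(targets=[{"offset":[0,0,-0.03],"dr":[0,0,0]},{"offset":[0,0,-0.03],"dr":[0,0,0]},{"offset":[0.027,0.01,-0.03],"dr":[0,0,0]},{"offset":[0.053,0.0193,-0.03],"dr":[0,0,0]},{"offset":[0.053,0.0193,-0.03],"dr":[0,0,0]},{"offset":[0.053,0.0193,-0.03],"dr":[0,0,0]},{"offset":[0.053,0.0193,-0.024],"dr":[0,0,0]},{"offset":[0.053,0.0193,-0.018],"dr":[0,0,0]},{"offset":[0.053,0.0193,-0.0145],"dr":[0,0,0]},{"offset":[0.053,0.0193,-0.0125],"dr":[0,0,0]}])

```text
time_s: 11.25
position: [0.5155, 0.0622, 0.1422]
tcp_rot: [[-1.0, 0.0, 0.001], [0.0, 1.0, -0.0], [-0.001, -0.0, -1.0]]
force: [0.8, -0.2, 1.8]
opening: 0.246
grasp_force: 30.0
```

>>> servo_tool(targets=[{"offset":[0,0,0.003],"dr":[0,0,0]},{"offset":[0,0,0.006],"dr":[0,0,0]},{"offset":[0,0,0.009],"dr":[0,0,0]},{"offset":[0,0,0.0125],"dr":[0,0,0]},{"offset":[0,0,0.0125],"dr":[0,0,0]},{"offset":[0,0,0.0125],"dr":[0,0,0]}])

```text
time_s: 11.75
position: [0.5174, 0.0622, 0.1329]
tcp_rot: [[-1.0, -0.0, 0.007], [-0.0, 1.0, -0.001], [-0.007, -0.001, -1.0]]
force: [-0.2, -1.5, 13.9]
opening: 0.248
grasp_force: 30.0
```

>>> servo_tool(targets=[{"offset":[0,0,-0.03],"dr":[0,0,0]},{"offset":[0,0,-0.03],"dr":[0,0,0]},{"offset":[0.017,-0.022,-0.03],"dr":[0,0,0]},{"offset":[0.0348,-0.0444,-0.03],"dr":[0,0,0]},{"offset":[0.0348,-0.0444,-0.03],"dr":[0,0,0]},{"offset":[0.0348,-0.0444,-0.03],"dr":[0,0,0]},{"offset":[0.0348,-0.0444,-0.024],"dr":[0,0,0]},{"offset":[0.0348,-0.0444,-0.018],"dr":[0,0,0]},{"offset":[0.0348,-0.0444,-0.0145],"dr":[0,0,0]},{"offset":[0.0348,-0.0444,-0.0125],"dr":[0,0,0]}])

```text
time_s: 12.58
position: [0.4801, 0.0185, 0.1423]
tcp_rot: [[-1.0, -0.001, -0.0], [-0.001, 1.0, -0.001], [0.0, -0.001, -1.0]]
force: [0.0, -1.6, 3.0]
opening: 0.245
grasp_force: 30.0
```

>>> servo_tool(targets=[{"offset":[0,0,0.003],"dr":[0,0,0]},{"offset":[0,0,0.006],"dr":[0,0,0]},{"offset":[0,0,0.009],"dr":[0,0,0]},{"offset":[0,0,0.0125],"dr":[0,0,0]},{"offset":[0,0,0.0125],"dr":[0,0,0]},{"offset":[0,0,0.0125],"dr":[0,0,0]}])

```text
time_s: 13.08
position: [0.4794, 0.0186, 0.1303]
tcp_rot: [[-1.0, 0.0, -0.001], [0.0, 1.0, 0.001], [0.001, 0.001, -1.0]]
force: [0.1, 0.7, 1.7]
opening: 0.248
grasp_force: 30.0
```

>>> servo_tool(targets=[{"offset":[0,0,-0.03],"dr":[0,0,0]},{"offset":[0,0,-0.03],"dr":[0,0,0]},{"offset":[-0.016,-0.023,-0.03],"dr":[0,0,0]},{"offset":[-0.0316,-0.0468,-0.03],"dr":[0,0,0]},{"offset":[-0.0316,-0.0468,-0.03],"dr":[0,0,0]},{"offset":[-0.0316,-0.0468,-0.03],"dr":[0,0,0]},{"offset":[-0.0316,-0.0468,-0.024],"dr":[0,0,0]},{"offset":[-0.0316,-0.0468,-0.018],"dr":[0,0,0]},{"offset":[-0.0316,-0.0468,-0.0145],"dr":[0,0,0]},{"offset":[-0.0316,-0.0468,-0.0125],"dr":[0,0,0]}])

```text
time_s: 13.92
position: [0.5103, -0.0275, 0.1422]
tcp_rot: [[-1.0, -0.001, -0.002], [-0.001, 1.0, 0.001], [0.002, 0.001, -1.0]]
force: [-0.3, 0.9, 2.5]
opening: 0.241
grasp_force: 30.0
```

>>> servo_tool(targets=[{"offset":[0,0,0.003],"dr":[0,0,0]},{"offset":[0,0,0.006],"dr":[0,0,0]},{"offset":[0,0,0.009],"dr":[0,0,0]},{"offset":[0,0,0.0125],"dr":[0,0,0]},{"offset":[0,0,0.0125],"dr":[0,0,0]},{"offset":[0,0,0.0125],"dr":[0,0,0]}])

```text
time_s: 14.42
position: [0.5113, -0.0286, 0.1303]
tcp_rot: [[-1.0, -0.0, 0.0], [-0.0, 1.0, -0.0], [-0.0, -0.0, -1.0]]
force: [1.5, 1.2, 1.8]
opening: 0.241
grasp_force: 30.0
```

>>> servo_tool(targets=[{"offset":[0,0,-0.035],"dr":[0,0,0]},{"offset":[0,0,-0.07],"dr":[0,0,0]},{"offset":[0,0,-0.07],"dr":[0,0,0]},{"offset":[-0.002,0.035,-0.07],"dr":[0,0,0]},{"offset":[-0.004,0.07,-0.07],"dr":[0,0,0]},{"offset":[-0.0055,0.0905,-0.07],"dr":[0,0,0]},{"offset":[-0.0055,0.0905,-0.07],"dr":[0,0,0]},{"offset":[-0.0055,0.0905,-0.05],"dr":[0,0,0]},{"offset":[-0.0055,0.0905,-0.03],"dr":[0,0,0]},{"offset":[-0.0055,0.0905,-0.02],"dr":[0,0,0]},{"offset":[-0.0055,0.0905,-0.016],"dr":[0,0,0]},{"offset":[-0.0055,0.0905,-0.0125],"dr":[0,0,0]}])

```text
time_s: 15.42
position: [0.5163, 0.0615, 0.1422]
tcp_rot: [[-1.0, 0.0, -0.002], [0.0, 1.0, -0.0], [0.002, -0.0, -1.0]]
force: [0.9, -0.2, 0.0]
opening: 0.246
grasp_force: 30.0
```

>>> servo_tool(targets=[{"offset":[0,0,0.003],"dr":[0,0,0]},{"offset":[0,0,0.006],"dr":[0,0,0]},{"offset":[0,0,0.008],"dr":[0,0,0]}])

```text
time_s: 15.67
position: [0.5186, 0.0613, 0.1362]
tcp_rot: [[-1.0, -0.0, 0.004], [-0.0, 1.0, -0.001], [-0.004, -0.001, -1.0]]
force: [0.5, -0.6, 8.0]
opening: 0.246
grasp_force: 30.0
```

>>> servo_tool(targets=[{"offset":[0,0,0.002],"dr":[0,0,0]},{"offset":[0,0,0.0045],"dr":[0,0,0]},{"offset":[0,0,0.0045],"dr":[0,0,0]}])

```text
time_s: 15.92
position: [0.5166, 0.062, 0.1307]
tcp_rot: [[-1.0, 0.0, 0.0], [0.0, 1.0, 0.0], [-0.0, 0.0, -1.0]]
force: [0.2, -0.1, -0.7]
opening: 0.248
grasp_force: 30.0
```

>>> servo_tool(targets=[{"offset":[0,0,-0.035],"dr":[0,0,0]},{"offset":[0,0,-0.07],"dr":[0,0,0]},{"offset":[0,0,-0.1],"dr":[0,0,0]},{"offset":[0,0,-0.11],"dr":[0,0,0]},{"offset":[-0.02,-0.03,-0.11],"dr":[0,0,0]},{"offset":[-0.04,-0.06,-0.11],"dr":[0,0,0]},{"offset":[-0.058,-0.09,-0.11],"dr":[0,0,0]},{"offset":[-0.076,-0.12,-0.11],"dr":[0,0,0]},{"offset":[-0.094,-0.15,-0.11],"dr":[0,0,0]},{"offset":[-0.112,-0.18,-0.11],"dr":[0,0,0]},{"offset":[-0.13,-0.21,-0.11],"dr":[0,0,0]},{"offset":[-0.14,-0.24,-0.11],"dr":[0,0,0]},{"offset":[-0.15,-0.27,-0.11],"dr":[0,0,0]},{"offset":[-0.1547,-0.3021,-0.11],"dr":[0,0,0]},{"offset":[-0.1547,-0.3021,-0.11],"dr":[0,0,0]},{"offset":[-0.1547,-0.3021,-0.11],"dr":[0,0,0]},{"offset":[-0.1547,-0.3021,-0.11],"dr":[0,0,0]}])

```text
time_s: 17.33
position: [0.6705, -0.2394, 0.2391]
tcp_rot: [[-1.0, 0.0, -0.003], [0.0, 1.0, 0.002], [0.003, 0.002, -1.0]]
force: [0.2, 0.0, -0.7]
opening: 0.247
grasp_force: 30.0
```

```bash
python3 - <<'E'
from h import *
t=cap("top");s=cap("side")
f=lambda c,x0,y0,w,h:cv2.resize(c["color"][y0:y0+h,x0:x0+w,::-1],None,fx=5.3,fy=5.3,interpolation=cv2.INTER_CUBIC)
cv2.imwrite("pics/m4.png",np.vstack([np.hstack([f(t,210,165,74,60),f(s,232,165,74,60)]),f(s,290,150,148,50)]))
E
```

```text
(no output)
```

View pics/m4.png

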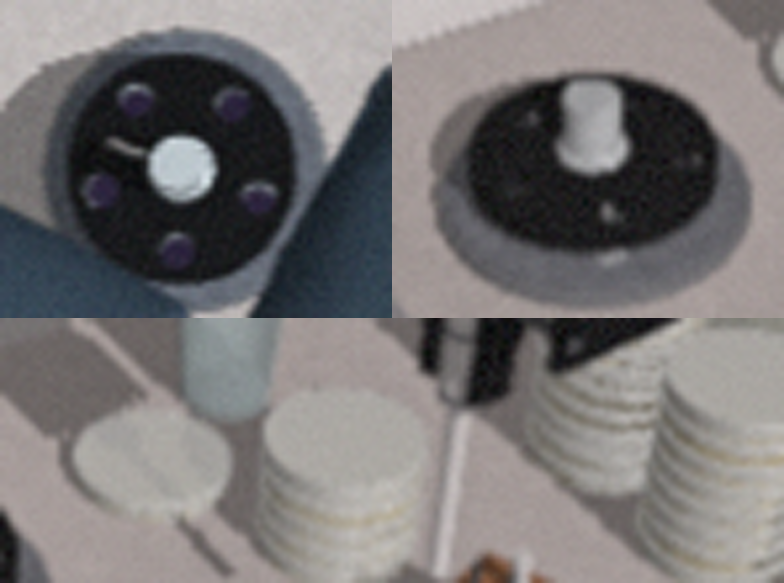

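All five filters now lie lower, with their rims showing inside the holes. Rod goes back.

>>> servo_tool(targets=[{"offset":[-0.0002,0.0007,0.03],"dr":[0,0,0]},{"offset":[-0.0002,0.0007,0.055],"dr":[0,0,0]},{"offset":[-0.0002,0.0007,0.062],"dr":[0,0,0]},{"offset":[-0.0002,0.0007,0.065],"dr":[0,0,0]},{"offset":[-0.0002,0.0007,0.07],"dr":[0,0,0]},{"offset":[-0.0002,0.0007,0.074],"dr":[0,0,0]},{"offset":[-0.0002,0.0007,0.078],"dr":[0,0,0]}])

```text
time_s: 18.02
position: [0.6725, -0.2392, 0.1639]
tcp_rot: [[-1.0, -0.0, 0.002], [-0.0, 1.0, -0.001], [-0.002, -0.001, -1.0]]
force: [0.1, 1.0, -0.3]
opening: 0.248
grasp_force: 30.0
```

>>> servo_tool(targets=[{"offset":[0,0,0.01],"dr":[0,0,0]},{"offset":[0,0,0.02],"dr":[0,0,0]},{"offset":[0,0,0.03],"dr":[0,0,0]},{"offset":[0,0,0.037],"dr":[0,0,0]},{"offset":[0,0,0.041],"dr":[0,0,0]},{"offset":[0,0,0.041],"dr":[0,0,0]}])

```text
time_s: 18.52
position: [0.6714, -0.2395, 0.1207]
tcp_rot: [[-1.0, 0.0, -0.001], [0.0, 1.0, 0.0], [0.001, 0.0, -1.0]]
force: [0.1, -0.1, -2.0]
opening: 0.245
grasp_force: 30.0
```

>>> servo_tool(targets=[{"offset":[0,0,0],"dr":[0,0,0]},{"offset":[0,0,0],"dr":[0,0,0]},{"offset":[0,0,0],"dr":[0,0,0]},{"offset":[0,0,0],"dr":[0,0,0]},{"offset":[0,0,0],"dr":[0,0,0]},{"offset":[0,0,-0.02],"dr":[0,0,0]},{"offset":[0,0,-0.05],"dr":[0,0,0]},{"offset":[0,0,-0.08],"dr":[0,0,0]},{"offset":[0,0,-0.08],"dr":[0,0,0]},{"offset":[0,0,-0.08],"dr":[0,0,0]}], gripper=-0.2)

```text
time_s: 19.35
position: [0.6731, -0.2402, 0.2046]
tcp_rot: [[-1.0, -0.0, 0.005], [-0.0, 1.0, -0.003], [-0.005, -0.003, -1.0]]
force: [-0.3, 0.2, -1.3]
opening: 0.597
grasp_force: 0.0
```

```bash
python3 - <<'E'
from h import *
T=cap("top");S=cap("side")
print(bot.read_state()["joint_positions"])
for X in((.574,.330,.079),(.574,.330,.05),(.574,.330,.042)):print("T",pix(T,X),"S",pix(S,X))
t=np.array(T["color"]).astype(float).mean(2);s=np.array(S["color"]).astype(float).mean(2)
m=(s[121:150,212:240]).astype(int)
print("side rows 124..136 cols 219..236");print(m[3:16,7:25])
X=np.array((.574,.330))
for k in range(-90,91,30):
  d=np.array([np.cos(np.radians(k)),np.sin(np.radians(k))])*.014
  print(k,pix(T,(*(X+d),.058)).round(1),pix(S,(*(X+d),.058)).round(1))
E
```

```text
[-2.85768318e+01  3.84721715e+01  6.92895971e+01 -3.37737387e-03
  7.23174110e+01 -1.18579900e+02]
T [137.62372501 181.51627953] S [227.42756587 126.98924406]
T [140.57857973 182.52307608] S [228.0231332  134.68135511]
T [141.37184545 182.79335745] S [228.18574947 136.77594549]
side rows 124..136 cols 219..236
[[ 90  68  57  55  54  47  42  47  49  47  49  43  47  44  42  49  43  48]
 [ 63  60  62  62  60  62  84  96  82  63  64  54  54  47  51  53  47  46]
 [ 62  65  64  68  64  84 126 153 121  84  66  62  61  60  63  64  63  55]
 [ 64  69  66  63  65  92 136 158 133  90  64  64  66  63  64  66  68  66]
 [ 63  66  62  59  64  95 134 152 142 109  70  58  63  63  66  66  64  66]
 [ 60  54  51  43  63  89 130 148 150 117  78  69  70  64  64  67  65  64]
 [ 51  50  53  63  67  93 128 147 146 128 116 106  91  76  67  65  64  64]
 [ 62  73  96 109 101 100 127 147 145 140 142 140 134 116  92  68  61  63]
 [ 75 104 135 139 125 110 121 142 147 139 144 147 151 147 124  95  73  62]
 [103 130 151 157 145 123 124 142 144 133 133 142 151 152 147 128  93  68]
 [122 146 156 156 152 141 135 142 147 139 136 144 151 151 149 144 112  76]
 [129 137 151 152 153 153 149 152 154 153 152 151 153 151 148 149 115  75]
 [124 126 135 149 152 154 155 151 155 156 157 158 160 156 151 143 108  74]]
-90 [144.4 182.2] [230.1 134.5]
-60 [143.8 179.9] [231.7 133.6]
-30 [142.1 178.2] [232.2 132.4]
0 [139.8 177.7] [231.6 131.2]
30 [137.5 178.3] [230.  130.4]
60 [135.8 180. ] [227.8 130.2]
90 [135.2 182.3] [225.7 130.6]
```

>>> servo_tool(targets=[{"offset":[0.0144,0.0256,0],"dr":[0,0,0]},{"offset":[0.03,0.056,0],"dr":[0,0,0]},{"offset":[0.05,0.09,0],"dr":[0,0,0]},{"offset":[0.07,0.125,0],"dr":[0,0,0]},{"offset":[0.09,0.16,0],"dr":[0,0,0]},{"offset":[0.11,0.195,0],"dr":[0,0,0]},{"offset":[0.13,0.23,0.02],"dr":[0,0,0]},{"offset":[0.144,0.256,0.05],"dr":[0,0,0]},{"offset":[0.144,0.256,0.085],"dr":[0,0,0]},{"offset":[0.144,0.256,0.115],"dr":[0,0,0]},{"offset":[0.144,0.256,0.14],"dr":[0,0,0]},{"offset":[0.144,0.256,0.154],"dr":[0,0,0]},{"offset":[0.144,0.256,0.1595],"dr":[0,0,0]},{"offset":[0.144,0.256,0.1595],"dr":[0,0,0]}])

```text
time_s: 20.62
position: [0.5251, 0.0171, 0.0402]
tcp_rot: [[-1.0, -0.0, -0.006], [-0.0, 1.0, 0.001], [0.006, 0.001, -1.0]]
force: [0.6, 0.2, -0.7]
opening: 0.596
grasp_force: 0.0
```

>>> servo_tool(targets=[{"offset":[0,0,0],"dr":[0,0,0]},{"offset":[0,0,0],"dr":[0,0,0]},{"offset":[0,0,0],"dr":[0,0,0]},{"offset":[0,0,0],"dr":[0,0,0]},{"offset":[0,0,0],"dr":[0,0,0]},{"offset":[0,0,0],"dr":[0,0,0]},{"offset":[0,0,0],"dr":[0,0,0]},{"offset":[0,0,0],"dr":[0,0,0]}], gripper=1)

```text
time_s: 21.28
position: [0.5278, 0.0171, 0.0424]
tcp_rot: [[-1.0, 0.0, 0.001], [0.0, 1.0, 0.001], [-0.001, 0.001, -1.0]]
force: [0.6, 5.0, 2.1]
opening: 0.331
grasp_force: 30.0
```

>>> servo_tool(targets=[{"offset":[0,0,-0.01],"dr":[0,0,0]},{"offset":[0,0,-0.02],"dr":[0,0,0]},{"offset":[0,0,-0.035],"dr":[0,0,0]},{"offset":[0,0,-0.06],"dr":[0,0,0]},{"offset":[0,0,-0.09],"dr":[0,0,0]},{"offset":[0,0,-0.12],"dr":[0,0,0]},{"offset":[0,0,-0.12],"dr":[0,0,0]},{"offset":[0,0,-0.12],"dr":[0,0,0]}])

```text
time_s: 21.95
position: [0.5285, 0.0157, 0.1642]
tcp_rot: [[-1.0, -0.0, 0.004], [-0.0, 1.0, -0.002], [-0.004, -0.002, -1.0]]
force: [0.3, 0.5, -3.3]
opening: 0.331
grasp_force: 30.0
```

```bash
python3 - <<'E'
from h import *
print(bot.read_state()["position"],bot.read_state()["force"])
t=cap("top");s=cap("side")
f=lambda c,x0,y0,w,h:cv2.resize(c["color"][y0:y0+h,x0:x0+w,::-1],None,fx=4,fy=4,interpolation=cv2.INTER_CUBIC)
cv2.imwrite("pics/m5.png",np.hstack([f(t,205,150,90,100),f(s,230,130,90,100)]))
E
```

```text
[0.52847855 0.01569504 0.16416258] [ 0.33065241  0.48956539 -3.33122595]
```

View pics/m5.png

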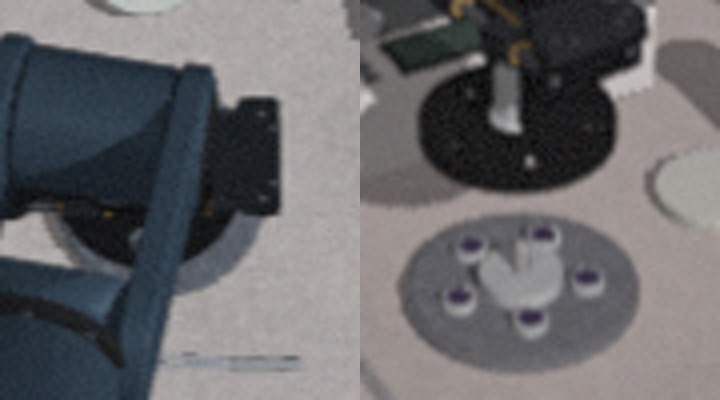

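The wheel is in the hand, and five filters lie flat on the pad. Moving the wheel to the photometer.

>>> servo_tool(targets=[{"offset":[-0.004,0.03,0],"dr":[0,0,5]},{"offset":[-0.008,0.06,0],"dr":[0,0,10]},{"offset":[-0.012,0.09,0],"dr":[0,0,15]},{"offset":[-0.017,0.12,0],"dr":[0,0,20]},{"offset":[-0.021,0.15,0],"dr":[0,0,25]},{"offset":[-0.026,0.18,0],"dr":[0,0,30]},{"offset":[-0.03,0.21,0],"dr":[0,0,35]},{"offset":[-0.034,0.24,0],"dr":[0,0,40]},{"offset":[-0.038,0.27,0],"dr":[0,0,45]},{"offset":[-0.042,0.3,0],"dr":[0,0,50]},{"offset":[-0.0445,0.3155,0],"dr":[0,0,50]},{"offset":[-0.0445,0.3155,0],"dr":[0,0,50]},{"offset":[-0.0445,0.3155,0.03],"dr":[0,0,50]},{"offset":[-0.0445,0.3155,0.045],"dr":[0,0,50]},{"offset":[-0.0445,0.3155,0.05],"dr":[0,0,50]},{"offset":[-0.0445,0.3155,0.05],"dr":[0,0,50]},{"offset":[-0.0445,0.3155,0.05],"dr":[0,0,50]}])

```text
time_s: 23.47
position: [0.5718, 0.3312, 0.1112]
tcp_rot: [[-0.642, 0.766, -0.002], [0.766, 0.642, -0.001], [0.0, -0.002, -1.0]]
force: [0.8, -0.2, -3.1]
opening: 0.33
grasp_force: 30.0
```

```bash
python3 - <<'E'
from h import *
s=bot.read_state();print(s["position"],s["force"],s["joint_positions"])
s=cap("side");t=cap("top")
f=lambda c,x0,y0,w,h:cv2.resize(c["color"][y0:y0+h,x0:x0+w,::-1],None,fx=5,fy=5,interpolation=cv2.INTER_CUBIC)
cv2.imwrite("pics/m6.png",np.hstack([f(t,100,145,70,80),f(s,190,90,80,80)]))
E
```

```text
[0.57180665 0.33121688 0.11117222] [ 0.80625717 -0.24828978 -3.13394759] [ 2.04189583e+01  4.04257391e+01  8.17533999e+01 -1.94199571e-02
  5.79382222e+01 -1.95445584e+01]
```

View pics/m6.png

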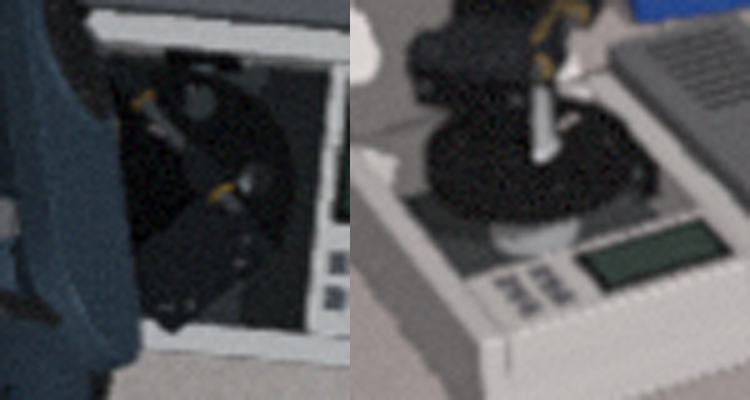

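>>> servo_tool(targets=[{"offset":[0,0,0.005],"dr":[0,0,0]},{"offset":[0,0,0.01],"dr":[0,0,0]},{"offset":[0,0,0.012],"dr":[0,0,0]},{"offset":[0,0,0.014],"dr":[0,0,0]},{"offset":[0,0,0.016],"dr":[0,0,0]}])

```text
time_s: 23.98
position: [0.572, 0.3321, 0.0959]
tcp_rot: [[-0.643, 0.766, 0.0], [0.766, 0.643, 0.0], [0.0, 0.0, -1.0]]
force: [-0.4, 0.7, -1.8]
opening: 0.331
grasp_force: 30.0
```

>>> servo_tool(targets=[{"offset":[0,0,0.0015],"dr":[0,0,0]},{"offset":[0,0,0.003],"dr":[0,0,0]}])

```text
time_s: 24.15
position: [0.5726, 0.3326, 0.0934]
tcp_rot: [[-0.643, 0.766, 0.001], [0.766, 0.643, 0.001], [-0.0, 0.002, -1.0]]
force: [0.5, 0.4, 0.0]
opening: 0.334
grasp_force: 30.0
```

>>> servo_tool(targets=[{"offset":[0,0,0.0015],"dr":[0,0,0]},{"offset":[0,0,0.003],"dr":[0,0,0]},{"offset":[0,0,0.003],"dr":[0,0,0]}])

```text
time_s: 24.4
position: [0.5726, 0.3329, 0.0901]
tcp_rot: [[-0.643, 0.766, 0.001], [0.766, 0.643, 0.002], [0.0, 0.002, -1.0]]
force: [0.8, 3.5, -3.8]
opening: 0.33
grasp_force: 30.0
```

>>> servo_tool(targets=[{"offset":[0.0003,0.0006,0.002],"dr":[0,0,0]},{"offset":[0.0003,0.0006,0.004],"dr":[0,0,0]},{"offset":[0.0003,0.0006,0.006],"dr":[0,0,0]},{"offset":[0.0003,0.0006,0.008],"dr":[0,0,0]},{"offset":[0.0003,0.0006,0.008],"dr":[0,0,0]}])

```text
time_s: 24.82
position: [0.5727, 0.3332, 0.0818]
tcp_rot: [[-0.643, 0.766, 0.001], [0.766, 0.643, 0.001], [0.0, 0.001, -1.0]]
force: [2.0, 4.5, -3.3]
opening: 0.331
grasp_force: 30.0
```

>>> servo_tool(targets=[{"offset":[0.0004,0.0009,0.002],"dr":[0,0,0]},{"offset":[0.0004,0.0009,0.004],"dr":[0,0,0]},{"offset":[0.0004,0.0009,0.0055],"dr":[0,0,0]},{"offset":[0.0004,0.0009,0.0065],"dr":[0,0,0]},{"offset":[0.0004,0.0009,0.0065],"dr":[0,0,0]}])

```text
time_s: 25.23
position: [0.573, 0.3341, 0.0772]
tcp_rot: [[-0.643, 0.766, 0.001], [0.766, 0.643, 0.001], [0.0, 0.001, -1.0]]
force: [-0.5, 3.5, 7.6]
opening: 0.331
grasp_force: 30.0
```

>>> servo_tool(targets=[{"offset":[0,0.0004,0],"dr":[0,0,3]},{"offset":[0,0.0004,0],"dr":[0,0,6]},{"offset":[0,0.0004,0],"dr":[0,0,9]},{"offset":[0,0.0004,0],"dr":[0,0,12]},{"offset":[0,0.0004,0],"dr":[0,0,15]},{"offset":[0,0.0004,0],"dr":[0,0,18]},{"offset":[0,0.0004,0],"dr":[0,0,21]}])

```text
time_s: 25.82
position: [0.5741, 0.3343, 0.0772]
tcp_rot: [[-0.324, 0.946, 0.003], [0.946, 0.324, 0.001], [0.0, 0.003, -1.0]]
force: [-0.2, 3.5, 4.8]
opening: 0.331
grasp_force: 30.0
```

>>> servo_tool(targets=[{"offset":[0,0,0],"dr":[0,0,3]},{"offset":[0,0,0],"dr":[0,0,6]},{"offset":[0,0,0],"dr":[0,0,9]},{"offset":[0,0,0],"dr":[0,0,12]},{"offset":[0,0,0],"dr":[0,0,15]},{"offset":[0,0,0],"dr":[0,0,18]},{"offset":[0,0,0],"dr":[0,0,21]}])

```text
time_s: 26.4
position: [0.5732, 0.334, 0.077]
tcp_rot: [[0.037, 0.999, 0.001], [0.999, -0.037, 0.0], [0.0, 0.001, -1.0]]
force: [-1.7, 2.7, 6.5]
opening: 0.332
grasp_force: 30.0
```

>>> servo_tool(targets=[{"offset":[0,0,0],"dr":[0,0,3]},{"offset":[0,0,0],"dr":[0,0,6]},{"offset":[0,0,0],"dr":[0,0,9]},{"offset":[0,0,0],"dr":[0,0,12]},{"offset":[0,0,0],"dr":[0,0,15]}])

```text
time_s: 26.82
position: [0.5726, 0.3338, 0.0767]
tcp_rot: [[0.294, 0.956, -0.001], [0.956, -0.294, -0.0], [-0.0, -0.001, -1.0]]
force: [-2.3, 2.6, 4.4]
opening: 0.332
grasp_force: 30.0
```

>>> servo_tool(targets=[{"offset":[0,0,0.0005],"dr":[0,0,3]},{"offset":[0,0,0.0005],"dr":[0,0,6]},{"offset":[0,0,0.0005],"dr":[0,0,9]},{"offset":[0,0,0.0005],"dr":[0,0,12]},{"offset":[0,0,0.0005],"dr":[0,0,15]}])

```text
time_s: 27.23
position: [0.5715, 0.3336, 0.0743]
tcp_rot: [[0.532, 0.847, -0.004], [0.847, -0.532, -0.001], [-0.003, -0.003, -1.0]]
force: [-0.7, 3.4, -1.9]
opening: 0.331
grasp_force: 30.0
```

>>> servo_tool(targets=[{"offset":[0,0,0],"dr":[0,0,3]},{"offset":[0,0,0],"dr":[0,0,6]},{"offset":[0,0,0],"dr":[0,0,9]},{"offset":[0,0,0],"dr":[0,0,12]},{"offset":[0,0,0],"dr":[0,0,15]}])

```text
time_s: 27.65
position: [0.5718, 0.3342, 0.0741]
tcp_rot: [[0.733, 0.681, -0.003], [0.681, -0.733, 0.0], [-0.002, -0.002, -1.0]]
force: [-0.2, 6.0, -3.5]
opening: 0.331
grasp_force: 30.0
```

```bash
python3 - <<'E'
from h import *
s=bot.read_state();print(s["position"],s["force"],s["moment"],s["joint_positions"][5])
E
```

```text
[0.57177703 0.33419979 0.07411047] [-0.24898817  6.00046307 -3.52955812] [0.94785017 0.18786929 0.21813929] 67.6948752702399
```

>>> servo_tool(targets=[{"offset":[0,0,0.001],"dr":[0,0,-2]},{"offset":[0,0,0.002],"dr":[0,0,-4]},{"offset":[0,0,0.0035],"dr":[0,0,-4]},{"offset":[0,0,0.005],"dr":[0,0,-4]},{"offset":[0,0,0.006],"dr":[0,0,-4]},{"offset":[0,0,0.006],"dr":[0,0,-4]}])

```text
time_s: 28.15
position: [0.5728, 0.3349, 0.0699]
tcp_rot: [[0.682, 0.731, 0.0], [0.731, -0.682, 0.002], [0.001, -0.001, -1.0]]
force: [-0.9, 5.9, 3.2]
opening: 0.333
grasp_force: 30.0
```

```bash
python3 - <<'E'
from h import *
s=bot.read_state();print(s["position"],s["force"],s["moment"],s["joint_positions"][5])
E
```

```text
[0.57282186 0.33489757 0.06990498] [-0.93726294  5.89279969  3.24570182] [0.9638027  0.34328035 0.09121024] 63.568439189423266
```

>>> servo_tool(targets=[{"offset":[0,0,0],"dr":[0,0,0]},{"offset":[0,0,0],"dr":[0,0,0]},{"offset":[0,0,0],"dr":[0,0,0]},{"offset":[0,0,0],"dr":[0,0,0]},{"offset":[0,0,0],"dr":[0,0,0]}], gripper=-0.2)

```text
time_s: 28.57
position: [0.5729, 0.333, 0.0687]
tcp_rot: [[0.682, 0.731, -0.001], [0.731, -0.682, -0.001], [-0.001, 0.0, -1.0]]
force: [-0.1, 0.2, 0.1]
opening: 0.576
grasp_force: 0.0
```

>>> servo_tool(targets=[{"offset":[0,0,-0.02],"dr":[0,0,0]},{"offset":[0,0,-0.05],"dr":[0,0,0]},{"offset":[0,0,-0.08],"dr":[0,0,0]},{"offset":[0,0,-0.12],"dr":[0,0,-7]},{"offset":[0,0,-0.14],"dr":[0,0,-14]},{"offset":[0,0,-0.14],"dr":[0,0,-21]},{"offset":[0,0,-0.14],"dr":[0,0,-28]},{"offset":[0,0,-0.14],"dr":[0,0,-35]},{"offset":[0,0,-0.14],"dr":[0,0,-42]},{"offset":[0,0,-0.14],"dr":[0,0,-49]},{"offset":[0,0,-0.14],"dr":[0,0,-56]},{"offset":[0,0,-0.14],"dr":[0,0,-63]},{"offset":[0,0,-0.14],"dr":[0,0,-70]},{"offset":[0,0,-0.14],"dr":[0,0,-77]},{"offset":[0,0,-0.14],"dr":[0,0,-83]},{"offset":[0,0,-0.14],"dr":[0,0,-83]}])

```text
time_s: 29.9
position: [0.5729, 0.3333, 0.2088]
tcp_rot: [[-0.644, 0.765, -0.001], [0.765, 0.644, -0.001], [-0.0, -0.001, -1.0]]
force: [-0.4, 0.6, 0.1]
opening: 0.601
grasp_force: 0.0
```

```bash
python3 - <<'E'
from h import *
s=cap("side");t=cap("top");np.save("t.npy",t["color"]);np.save("s.npy",s["color"])
f=lambda c,x0,y0,w,h,k:cv2.resize(c["color"][y0:y0+h,x0:x0+w,::-1],(int(w*k),int(h*k)),interpolation=cv2.INTER_CUBIC)
A=f(t,214,166,60,60,5);B=f(s,235,170,75,60,5)
C=f(s,185,100,80,75,4);D=f(t,320,175,80,95,300/95)
C=f(s,185,100,80,60,5)
D=f(t,320,180,80,85,300/85)
top=np.hstack([A,B]);bot_=np.hstack([C,D]);w=max(top.shape[1],bot_.shape[1])
pad=lambda i:cv2.copyMakeBorder(i,0,0,0,w-i.shape[1],cv2.BORDER_CONSTANT)
o=np.vstack([pad(top),pad(bot_)]);cv2.imwrite("pics/m7.png",o);print(o.shape)
E
```

```text
(600, 682, 3)
```

View pics/m7.png

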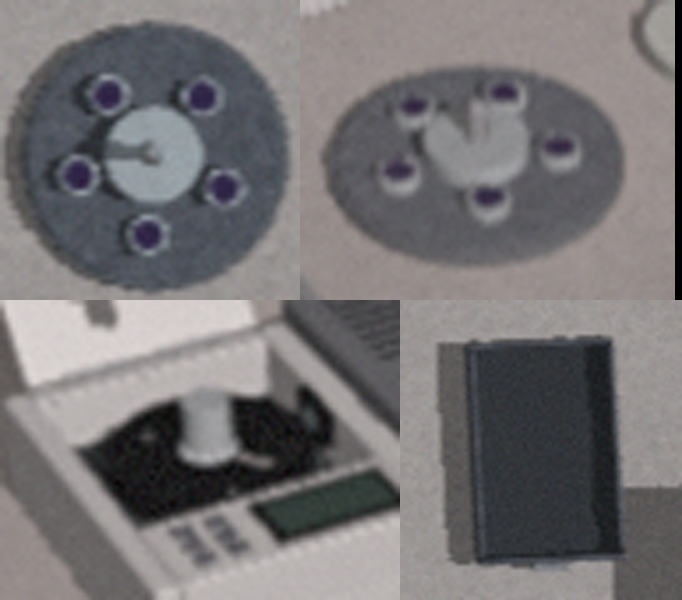

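The wheel sits down in the compartment with its line pointing right in the side view, and the five filters are clear in both views (top 107,95; 202,96; 224,188; 147,235; 79,175). Computing positions.

```bash
python3 - <<'E'
from h import *
T=cap("top");S=cap("side")
o=lambda x0,y0,k,u,v:(x0+(u+.5)/k-.5,y0+(v+.5)/k-.5)
a=[(107,95),(202,96),(224,188),(147,235),(79,175)];b=[(414,105),(504,93),(560,147),(488,197),(399,171)]
P=[];Q=[]
for u,v in a:P.append(at(T,*o(214,166,5,u,v),.02)[:2])
for u,v in b:Q.append(at(S,*o(235,170,5,u-300,v),.02)[:2])
P=np.array(P);Q=np.array(Q);print(np.hstack([P,Q]).round(4),(Q-P).mean(0).round(4),P.mean(0),Q.mean(0))
c=[at(T,*o(320,180,300/85,u-400,v-300),.02)[:2] for u,v in((470,345),(610,340),(622,555),(480,560))];print(np.round(c,4),np.mean(c,0))
print(pix(S,(.572,.3335,.102)),pix(S,(.572,.3335,.110)))
print(bot.read_state()["position"])
E
```

```text
[[ 0.5666  0.044   0.5162  0.0675]
 [ 0.5651 -0.0153  0.565   0.0469]
 [ 0.5074 -0.0284  0.5636 -0.0118]
 [ 0.4788  0.0199  0.5059 -0.0244]
 [ 0.5168  0.0619  0.4773  0.0228]] [-0.0013  0.0038] [0.52691529 0.01642753] [0.52558773 0.02020094]
[[ 0.5376 -0.2815]
 [ 0.5403 -0.4055]
 [ 0.3509 -0.4111]
 [ 0.3484 -0.2863]] [ 0.4443154  -0.34611457]
[225.83966006 120.49208682] [225.6685263  118.30847073]
[0.57307324 0.3336182  0.2089505 ]
```

```bash
cat > plan.py <<'E'
import numpy as np,sys
F={'F2':(.5644,-.0136,50),'F1':(.566,.0455,-56),'F3':(.5066,-.0264,-24),'F4':(.478,.0214,86),'F5':(.5165,.0647,12)}
S=[(.394,-.372),(.494,-.372),(.494,-.316),(.394,-.316),(.444,-.316)]
def off(p,q,a,b): # a,b: tool-y angles
    A=np.radians(a+90);x=np.array([np.cos(A),np.sin(A)]);A=np.radians(a);y=np.array([np.cos(A),np.sin(A)])
    d=np.subtract(q,p);return np.round([d@x,d@y],4),"dr",-(b-a)
p=(.573,.3335);a=40
for n,s in zip(F,S):
    f=F[n];print("to",n,off(p,f[:2],a,f[2]));print("  to slot",s,off(f[:2],s,f[2],0));p=s;a=0
E
python3 plan.py; cat >> h.py <<'E'
def casepos():
    c=cap("top");im=c["color"].astype(int);m=(im.max(2)<62).astype(np.uint8)
    m[:,:315]=0;m[:,405:]=0;m[:175]=0;m[275:]=0
    m=cv2.morphologyEx(m,cv2.MORPH_OPEN,np.ones((3,3)))
    k=max(cv2.findContours(m,cv2.RETR_EXTERNAL,cv2.CHAIN_APPROX_NONE)[0],key=cv2.contourArea)
    r=cv2.minAreaRect(k);return r,at(c,*r[0],.013)[:2].round(4)
E
python3 - <<'E'
from h import *
print(casepos());c=cap("top")["color"].max(2);print(c[215,325:390])
E
```

```text
to F2 (array([-0.2604, -0.2297]), 'dr', -10)
  to slot (0.394, -0.372) (array([-0.0998, -0.3841]), 'dr', 50)
to F1 (array([0.4175, 0.172 ]), 'dr', 56)
  to slot (0.494, -0.372) (array([-0.2932,  0.3059]), 'dr', -56)
to F3 (array([0.3456, 0.0126]), 'dr', 24)
  to slot (0.494, -0.316) (array([-0.2697,  0.1063]), 'dr', -24)
to F4 (array([ 0.3374, -0.016 ]), 'dr', -86)
  to slot (0.394, -0.316) (array([ 0.0603, -0.3424]), 'dr', 86)
to F5 (array([0.3807, 0.1225]), 'dr', -12)
  to slot (0.444, -0.316) (array([-0.3573, -0.1501]), 'dr', 12)
(((361.6758728027344, 222.4896697998047), (59.66157913208008, 37.46465301513672), 86.633544921875), array([ 0.443 , -0.3499]))
[151 154 154 154 151 156 130  92  93  93  96  92  90  91  66  63  81  76
  56  50  59  60  59  60  57  61  59  55  56  53  53  60  59  61  58  58
  57  61  53  55  56  56  61  54  56  57  55  62  57  47  36  32  34  41
  37  57 105 139 153 153 151 148 151 150 151]
```

>>> servo_tool(targets=[{"offset":[-0.026,-0.023,0],"dr":[0,0,-1]},{"offset":[-0.052,-0.046,0],"dr":[0,0,-2]},{"offset":[-0.08,-0.07,0],"dr":[0,0,-4]},{"offset":[-0.108,-0.095,0],"dr":[0,0,-6]},{"offset":[-0.136,-0.12,0],"dr":[0,0,-8]},{"offset":[-0.164,-0.145,0.03],"dr":[0,0,-10]},{"offset":[-0.19,-0.17,0.06],"dr":[0,0,-10]},{"offset":[-0.22,-0.194,0.09],"dr":[0,0,-10]},{"offset":[-0.245,-0.216,0.12],"dr":[0,0,-10]},{"offset":[-0.2604,-0.2297,0.149],"dr":[0,0,-10]},{"offset":[-0.2604,-0.2297,0.149],"dr":[0,0,-10]},{"offset":[-0.2604,-0.2297,0.149],"dr":[0,0,-10]}], gripper=0)

```text
time_s: 31.2
position: [0.5627, -0.0153, 0.0573]
tcp_rot: [[-0.763, 0.646, -0.006], [0.646, 0.763, 0.001], [0.005, -0.003, -1.0]]
force: [-0.2, 0.2, 0.4]
opening: 0.499
grasp_force: 0.0
```

>>> servo_tool(targets=[{"offset":[0,0,0.02],"dr":[0,0,0]},{"offset":[0,0,0.032],"dr":[0,0,0]},{"offset":[0,0,0.04],"dr":[0,0,0]},{"offset":[0,0,0.043],"dr":[0,0,0]},{"offset":[0,0,0.045],"dr":[0,0,0]},{"offset":[0,0,0.045],"dr":[0,0,0]}])

```text
time_s: 31.7
position: [0.5648, -0.0126, 0.0154]
tcp_rot: [[-0.767, 0.642, 0.001], [0.642, 0.767, -0.0], [-0.001, 0.0, -1.0]]
force: [0.0, 0.1, 0.8]
opening: 0.506
grasp_force: 0.0
```

>>> servo_tool(targets=[{"offset":[0,0,0],"dr":[0,0,0]},{"offset":[0,0,0],"dr":[0,0,0]},{"offset":[0,0,0],"dr":[0,0,0]},{"offset":[0,0,0],"dr":[0,0,0]},{"offset":[0,0,0],"dr":[0,0,0]},{"offset":[0,0,0],"dr":[0,0,0]}], gripper=1)

```text
time_s: 32.2
position: [0.5648, -0.0133, 0.0155]
tcp_rot: [[-0.766, 0.643, 0.001], [0.643, 0.766, -0.0], [-0.001, 0.0, -1.0]]
force: [-0.1, -0.5, 2.4]
opening: 0.267
grasp_force: 30.0
```

>>> servo_tool(targets=[{"offset":[0,0,-0.02],"dr":[0,0,0]},{"offset":[0,0,-0.045],"dr":[0,0,0]},{"offset":[-0.009,-0.035,-0.045],"dr":[0,0,5]},{"offset":[-0.018,-0.07,-0.045],"dr":[0,0,10]},{"offset":[-0.027,-0.105,-0.045],"dr":[0,0,16]},{"offset":[-0.036,-0.14,-0.045],"dr":[0,0,22]}])

```text
time_s: 32.7
position: [0.5015, -0.1447, 0.0603]
tcp_rot: [[-0.466, 0.885, 0.0], [0.885, 0.466, -0.0], [-0.0, 0.0, -1.0]]
force: [0.1, -0.9, 0.3]
opening: 0.265
grasp_force: 30.0
```

```bash
python3 -c "
from h import *
print(casepos(),bot.read_state()['opening'])"
```

```text
(((376.5787353515625, 221.995849609375), (58.39286422729492, 7.042883396148682), 86.98721313476562), array([ 0.4438, -0.3965])) 0.26587901462648234
```

>>> servo_tool(targets=[{"offset":[-0.022,-0.03,0],"dr":[0,0,6]},{"offset":[-0.044,-0.06,0],"dr":[0,0,12]},{"offset":[-0.066,-0.09,0],"dr":[0,0,18]},{"offset":[-0.088,-0.12,0],"dr":[0,0,24]},{"offset":[-0.11,-0.15,0],"dr":[0,0,28]},{"offset":[-0.132,-0.18,0],"dr":[0,0,28]},{"offset":[-0.1507,-0.2024,0],"dr":[0,0,28]},{"offset":[-0.1507,-0.2024,0],"dr":[0,0,28]},{"offset":[-0.1507,-0.2024,0],"dr":[0,0,28]},{"offset":[-0.1507,-0.2024,0.02],"dr":[0,0,28]},{"offset":[-0.1507,-0.2024,0.035],"dr":[0,0,28]},{"offset":[-0.1507,-0.2024,0.044],"dr":[0,0,28]},{"offset":[-0.1507,-0.2024,0.048],"dr":[0,0,28]},{"offset":[-0.1507,-0.2024,0.0495],"dr":[0,0,28]},{"offset":[-0.1507,-0.2024,0.0495],"dr":[0,0,28]}])

```text
time_s: 34.0
position: [0.3945, -0.371, 0.0104]
tcp_rot: [[-0.001, 1.0, -0.0], [1.0, 0.001, 0.001], [0.001, -0.0, -1.0]]
force: [1.5, -0.0, -0.3]
opening: 0.265
grasp_force: 30.0
```

>>> servo_tool(targets=[{"offset":[0,0,0],"dr":[0,0,0]},{"offset":[0,0,0],"dr":[0,0,0]},{"offset":[0,0,0],"dr":[0,0,0]},{"offset":[0,0,-0.02],"dr":[0,0,0]},{"offset":[0,0,-0.0495],"dr":[0,0,0]},{"offset":[0,0,-0.0495],"dr":[0,0,0]}], gripper=0.22)

```text
time_s: 34.5
position: [0.396, -0.3743, 0.0643]
tcp_rot: [[-0.0, 1.0, 0.005], [1.0, 0.0, -0.007], [-0.007, 0.005, -1.0]]
force: [0.2, -0.6, 0.8]
opening: 0.391
grasp_force: 0.0
```

>>> servo_tool(targets=[{"offset":[0.035,0.014,-0.02],"dr":[0,0,5]},{"offset":[0.07,0.028,-0.03],"dr":[0,0,10]},{"offset":[0.105,0.042,-0.03],"dr":[0,0,15]},{"offset":[0.14,0.057,-0.03],"dr":[0,0,20]},{"offset":[0.175,0.072,-0.03],"dr":[0,0,25]},{"offset":[0.21,0.086,-0.03],"dr":[0,0,30]},{"offset":[0.245,0.1,-0.03],"dr":[0,0,36]},{"offset":[0.28,0.115,-0.03],"dr":[0,0,42]},{"offset":[0.315,0.13,-0.03],"dr":[0,0,48]},{"offset":[0.35,0.144,-0.03],"dr":[0,0,54]},{"offset":[0.385,0.158,-0.03],"dr":[0,0,56]},{"offset":[0.4175,0.172,-0.03],"dr":[0,0,56]},{"offset":[0.4175,0.172,-0.02],"dr":[0,0,56]},{"offset":[0.4175,0.172,0],"dr":[0,0,56]},{"offset":[0.4175,0.172,0.02],"dr":[0,0,56]},{"offset":[0.4175,0.172,0.034],"dr":[0,0,56]},{"offset":[0.4175,0.172,0.041],"dr":[0,0,56]},{"offset":[0.4175,0.172,0.045],"dr":[0,0,56]},{"offset":[0.4175,0.172,0.045],"dr":[0,0,56]}], gripper=0)

```text
time_s: 36.08
position: [0.5658, 0.0454, 0.0145]
tcp_rot: [[0.829, 0.559, -0.001], [0.559, -0.829, 0.0], [-0.001, -0.001, -1.0]]
force: [0.0, -0.3, 0.4]
opening: 0.502
grasp_force: 0.0
```

>>> servo_tool(targets=[{"offset":[0,0,0],"dr":[0,0,0]},{"offset":[0,0,0],"dr":[0,0,0]},{"offset":[0,0,0],"dr":[0,0,0]},{"offset":[0,0,0],"dr":[0,0,0]},{"offset":[0,0,0],"dr":[0,0,0]},{"offset":[0,0,0],"dr":[0,0,0]}], gripper=1)

```text
time_s: 36.58
position: [0.5667, 0.0456, 0.0158]
tcp_rot: [[0.829, 0.559, 0.001], [0.559, -0.829, -0.0], [0.001, 0.001, -1.0]]
force: [0.3, 0.4, 4.1]
opening: 0.266
grasp_force: 30.0
```

```bash
python3 -c "
from h import *
print(casepos())"
```

```text
(((376.58306884765625, 221.99539184570312), (58.40993118286133, 7.044692516326904), 86.8201675415039), array([ 0.4438, -0.3966]))
```

>>> servo_tool(targets=[{"offset":[0,0,-0.03],"dr":[0,0,0]},{"offset":[0,0,-0.06],"dr":[0,0,0]},{"offset":[-0.026,0.028,-0.06],"dr":[0,0,-5]},{"offset":[-0.052,0.055,-0.06],"dr":[0,0,-10]},{"offset":[-0.078,0.082,-0.06],"dr":[0,0,-16]},{"offset":[-0.104,0.108,-0.06],"dr":[0,0,-22]},{"offset":[-0.13,0.136,-0.06],"dr":[0,0,-28]},{"offset":[-0.156,0.163,-0.06],"dr":[0,0,-34]},{"offset":[-0.182,0.19,-0.06],"dr":[0,0,-40]},{"offset":[-0.208,0.217,-0.06],"dr":[0,0,-46]},{"offset":[-0.234,0.244,-0.06],"dr":[0,0,-52]},{"offset":[-0.26,0.271,-0.06],"dr":[0,0,-56]},{"offset":[-0.28,0.292,-0.05],"dr":[0,0,-56]},{"offset":[-0.2932,0.3059,-0.045],"dr":[0,0,-56]},{"offset":[-0.2932,0.3059,-0.045],"dr":[0,0,-56]},{"offset":[-0.2932,0.3059,-0.045],"dr":[0,0,-56]}])

```text
time_s: 37.97
position: [0.4934, -0.3723, 0.0594]
tcp_rot: [[0.002, 1.0, -0.001], [1.0, -0.002, 0.001], [0.001, -0.001, -1.0]]
force: [0.1, -0.0, 0.1]
opening: 0.266
grasp_force: 30.0
```

>>> servo_tool(targets=[{"offset":[0,0,0.02],"dr":[0,0,0]},{"offset":[0,0,0.035],"dr":[0,0,0]},{"offset":[0,0,0.044],"dr":[0,0,0]},{"offset":[0,0,0.048],"dr":[0,0,0]},{"offset":[0,0,0.0495],"dr":[0,0,0]},{"offset":[0,0,0.0495],"dr":[0,0,0]}])

```text
time_s: 38.47
position: [0.4945, -0.3711, 0.0106]
tcp_rot: [[-0.001, 1.0, -0.0], [1.0, 0.001, 0.0], [0.0, -0.0, -1.0]]
force: [0.4, 0.0, 0.1]
opening: 0.265
grasp_force: 30.0
```

>>> servo_tool(targets=[{"offset":[0,0,0],"dr":[0,0,0]},{"offset":[0,0,0],"dr":[0,0,0]},{"offset":[0,0,0],"dr":[0,0,0]},{"offset":[0,0,-0.02],"dr":[0,0,0]},{"offset":[0,0,-0.0495],"dr":[0,0,0]},{"offset":[0,0,-0.0495],"dr":[0,0,0]}], gripper=0.22)

```text
time_s: 38.97
position: [0.4967, -0.3745, 0.0651]
tcp_rot: [[0.0, 1.0, 0.007], [1.0, 0.0, -0.007], [-0.007, 0.007, -1.0]]
force: [0.3, -0.4, -0.2]
opening: 0.386
grasp_force: 0.0
```

F3: (.3456,.0126), dr 24.

>>> servo_tool(targets=[{"offset":[0.035,0.0013,-0.02],"dr":[0,0,4]},{"offset":[0.07,0.0025,-0.03],"dr":[0,0,8]},{"offset":[0.105,0.004,-0.03],"dr":[0,0,12]},{"offset":[0.14,0.005,-0.03],"dr":[0,0,16]},{"offset":[0.175,0.006,-0.03],"dr":[0,0,20]},{"offset":[0.21,0.008,-0.03],"dr":[0,0,24]},{"offset":[0.245,0.009,-0.03],"dr":[0,0,24]},{"offset":[0.28,0.01,-0.03],"dr":[0,0,24]},{"offset":[0.315,0.0115,-0.03],"dr":[0,0,24]},{"offset":[0.3456,0.0126,-0.02],"dr":[0,0,24]},{"offset":[0.3456,0.0126,0],"dr":[0,0,24]},{"offset":[0.3456,0.0126,0],"dr":[0,0,24]},{"offset":[0.3456,0.0126,0.02],"dr":[0,0,24]},{"offset":[0.3456,0.0126,0.034],"dr":[0,0,24]},{"offset":[0.3456,0.0126,0.041],"dr":[0,0,24]},{"offset":[0.3456,0.0126,0.045],"dr":[0,0,24]},{"offset":[0.3456,0.0126,0.045],"dr":[0,0,24]}], gripper=0)

```text
time_s: 40.38
position: [0.5067, -0.0269, 0.0148]
tcp_rot: [[0.408, 0.913, -0.001], [0.913, -0.408, 0.0], [-0.0, -0.001, -1.0]]
force: [-0.3, -0.4, 0.5]
opening: 0.498
grasp_force: 0.0
```

>>> servo_tool(targets=[{"offset":[0,0,0],"dr":[0,0,0]},{"offset":[0,0,0],"dr":[0,0,0]},{"offset":[0,0,0],"dr":[0,0,0]},{"offset":[0,0,0],"dr":[0,0,0]},{"offset":[0,0,0],"dr":[0,0,0]},{"offset":[0,0,0],"dr":[0,0,0]}], gripper=1)

```text
time_s: 40.88
position: [0.5071, -0.0264, 0.0156]
tcp_rot: [[0.407, 0.914, 0.001], [0.914, -0.407, -0.0], [0.0, 0.001, -1.0]]
force: [-0.8, -1.6, 4.0]
opening: 0.262
grasp_force: 30.0
```

```bash
cat >> h.py <<'E'
def look():
    s=cap("side")["color"].astype(int);t=cap("top")["color"].astype(int)
    a=np.load("s.npy").astype(int);b=np.load("t.npy").astype(int)
    # edge samples of the case: mean abs change in the strip right of / around the case
    print("top diff",np.abs(t-b)[185:262,335:392].mean().round(1),"side diff",np.abs(s-a)[260:330,275:375].mean().round(1))
E
python3 -c "
from h import *
print(casepos());look()"
```

```text
(((376.5748596191406, 221.9962615966797), (58.3770751953125, 7.041204452514648), 87.1375961303711), array([ 0.4438, -0.3965]))
top diff 12.5 side diff 5.9
```

>>> servo_tool(targets=[{"offset":[0,0,-0.03],"dr":[0,0,0]},{"offset":[0,0,-0.05],"dr":[0,0,0]},{"offset":[-0.032,0.0127,-0.05],"dr":[0,0,-4]},{"offset":[-0.064,0.0252,-0.05],"dr":[0,0,-8]},{"offset":[-0.096,0.038,-0.05],"dr":[0,0,-12]},{"offset":[-0.13,0.051,-0.05],"dr":[0,0,-16]},{"offset":[-0.164,0.065,-0.05],"dr":[0,0,-20]},{"offset":[-0.198,0.078,-0.05],"dr":[0,0,-24]},{"offset":[-0.232,0.0915,-0.05],"dr":[0,0,-24]},{"offset":[-0.258,0.102,-0.045],"dr":[0,0,-24]},{"offset":[-0.2697,0.1063,-0.045],"dr":[0,0,-24]},{"offset":[-0.2697,0.1063,-0.045],"dr":[0,0,-24]},{"offset":[-0.2697,0.1063,-0.045],"dr":[0,0,-24]}])

```text
time_s: 42.12
position: [0.4934, -0.3148, 0.0596]
tcp_rot: [[0.001, 1.0, -0.001], [1.0, -0.001, 0.002], [0.002, -0.001, -1.0]]
force: [-0.2, 1.2, -0.1]
opening: 0.267
grasp_force: 30.0
```

>>> servo_tool(targets=[{"offset":[0,0,0.02],"dr":[0,0,0]},{"offset":[0,0,0.035],"dr":[0,0,0]},{"offset":[0,0,0.044],"dr":[0,0,0]},{"offset":[0,0,0.048],"dr":[0,0,0]},{"offset":[0,0,0.0495],"dr":[0,0,0]},{"offset":[0,0,0.0495],"dr":[0,0,0]}])

```text
time_s: 42.62
position: [0.4944, -0.3148, 0.0106]
tcp_rot: [[-0.001, 1.0, -0.0], [1.0, 0.001, 0.0], [0.0, -0.0, -1.0]]
force: [-0.9, 0.2, 0.2]
opening: 0.264
grasp_force: 30.0
```

>>> servo_tool(targets=[{"offset":[0,0,0],"dr":[0,0,0]},{"offset":[0,0,0],"dr":[0,0,0]},{"offset":[0,0,0],"dr":[0,0,0]},{"offset":[0,0,-0.02],"dr":[0,0,0]},{"offset":[0,0,-0.0495],"dr":[0,0,0]},{"offset":[0,0,-0.0495],"dr":[0,0,0]}], gripper=0.22)

```text
time_s: 43.12
position: [0.4967, -0.3182, 0.0647]
tcp_rot: [[0.0, 1.0, 0.007], [1.0, -0.0, -0.006], [-0.006, 0.007, -1.0]]
force: [1.0, -0.9, 0.4]
opening: 0.386
grasp_force: 0.0
```

F4: (.3374,-.016), dr -86.

>>> servo_tool(targets=[{"offset":[0.03,-0.0014,-0.02],"dr":[0,0,-6]},{"offset":[0.06,-0.003,-0.03],"dr":[0,0,-12]},{"offset":[0.09,-0.004,-0.03],"dr":[0,0,-18]},{"offset":[0.12,-0.006,-0.03],"dr":[0,0,-24]},{"offset":[0.15,-0.007,-0.03],"dr":[0,0,-31]},{"offset":[0.18,-0.0085,-0.03],"dr":[0,0,-38]},{"offset":[0.21,-0.01,-0.03],"dr":[0,0,-45]},{"offset":[0.24,-0.0114,-0.03],"dr":[0,0,-52]},{"offset":[0.265,-0.0126,-0.03],"dr":[0,0,-59]},{"offset":[0.29,-0.0138,-0.03],"dr":[0,0,-66]},{"offset":[0.315,-0.015,-0.03],"dr":[0,0,-73]},{"offset":[0.33,-0.0157,-0.03],"dr":[0,0,-80]},{"offset":[0.3374,-0.016,-0.02],"dr":[0,0,-86]},{"offset":[0.3374,-0.016,0],"dr":[0,0,-86]},{"offset":[0.3374,-0.016,0.02],"dr":[0,0,-86]},{"offset":[0.3374,-0.016,0.034],"dr":[0,0,-86]},{"offset":[0.3374,-0.016,0.041],"dr":[0,0,-86]},{"offset":[0.3374,-0.016,0.045],"dr":[0,0,-86]},{"offset":[0.3374,-0.016,0.045],"dr":[0,0,-86]}], gripper=0)

```text
time_s: 44.7
position: [0.4781, 0.0214, 0.0147]
tcp_rot: [[-0.998, 0.07, -0.001], [0.07, 0.998, 0.0], [0.001, 0.0, -1.0]]
force: [0.6, -0.3, 0.0]
opening: 0.501
grasp_force: 0.0
```

>>> servo_tool(targets=[{"offset":[0,0,0],"dr":[0,0,0]},{"offset":[0,0,0],"dr":[0,0,0]},{"offset":[0,0,0],"dr":[0,0,0]},{"offset":[0,0,0],"dr":[0,0,0]},{"offset":[0,0,0],"dr":[0,0,0]},{"offset":[0,0,0],"dr":[0,0,0]}], gripper=1)

```text
time_s: 45.2
position: [0.4786, 0.0214, 0.0156]
tcp_rot: [[-0.998, 0.07, 0.001], [0.07, 0.998, -0.0], [-0.001, -0.0, -1.0]]
force: [-0.1, -0.9, 5.2]
opening: 0.264
grasp_force: 30.0
```

```bash
python3 -c "
from h import *
print(casepos());look()
s=cap('side');t=cap('top')
f=lambda c,x0,y0,w,h,k:cv2.resize(c['color'][y0:y0+h,x0:x0+w,::-1],(int(w*k),int(h*k)),interpolation=cv2.INTER_CUBIC)
cv2.imwrite('pics/m8.png',np.hstack([f(t,325,175,75,100,4),f(s,265,255,120,100,4)]))"
```

```text
(((376.6188049316406, 221.99435424804688), (58.36244201660156, 7.134773254394531), 87.27368927001953), array([ 0.4438, -0.3967]))
top diff 12.9 side diff 5.8
```

View pics/m8.png

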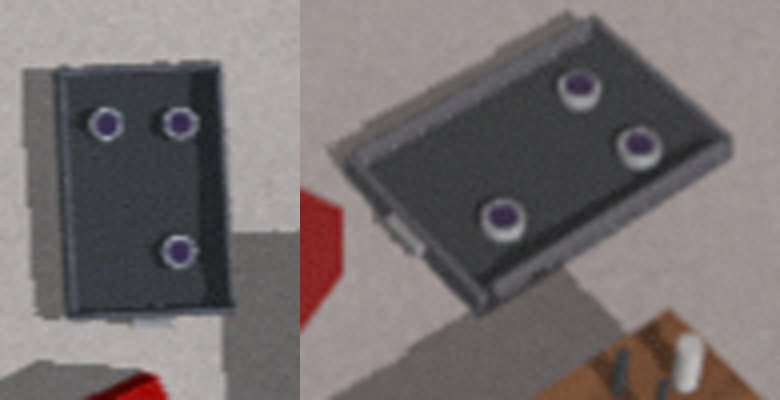

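Three filters lie flat in the case (107,124; 180,123; 180,250 in the top crop), and the case has not moved. Continuing with F4 to slot 4 (.0603,-.3424, dr 86).

>>> servo_tool(targets=[{"offset":[0,0,-0.03],"dr":[0,0,0]},{"offset":[0,0,-0.06],"dr":[0,0,0]},{"offset":[0.004,-0.022,-0.06],"dr":[0,0,6]},{"offset":[0.008,-0.046,-0.06],"dr":[0,0,12]},{"offset":[0.012,-0.07,-0.06],"dr":[0,0,18]},{"offset":[0.017,-0.097,-0.06],"dr":[0,0,24]},{"offset":[0.022,-0.125,-0.06],"dr":[0,0,31]},{"offset":[0.027,-0.155,-0.06],"dr":[0,0,38]},{"offset":[0.032,-0.185,-0.06],"dr":[0,0,45]},{"offset":[0.038,-0.215,-0.06],"dr":[0,0,52]},{"offset":[0.043,-0.245,-0.06],"dr":[0,0,59]},{"offset":[0.048,-0.275,-0.06],"dr":[0,0,66]},{"offset":[0.053,-0.305,-0.06],"dr":[0,0,73]},{"offset":[0.057,-0.325,-0.05],"dr":[0,0,80]},{"offset":[0.0603,-0.3424,-0.045],"dr":[0,0,86]},{"offset":[0.0603,-0.3424,-0.045],"dr":[0,0,86]},{"offset":[0.0603,-0.3424,-0.045],"dr":[0,0,86]},{"offset":[0.0603,-0.3424,-0.045],"dr":[0,0,86]}])

```text
time_s: 46.95
position: [0.3937, -0.3145, 0.0599]
tcp_rot: [[-0.002, 1.0, -0.001], [1.0, 0.002, 0.002], [0.002, -0.001, -1.0]]
force: [0.9, 0.2, -0.5]
opening: 0.264
grasp_force: 30.0
```

>>> servo_tool(targets=[{"offset":[0,0,0.02],"dr":[0,0,0]},{"offset":[0,0,0.035],"dr":[0,0,0]},{"offset":[0,0,0.044],"dr":[0,0,0]},{"offset":[0,0,0.048],"dr":[0,0,0]},{"offset":[0,0,0.0495],"dr":[0,0,0]},{"offset":[0,0,0.0495],"dr":[0,0,0]}])

```text
time_s: 47.45
position: [0.3944, -0.3153, 0.0106]
tcp_rot: [[-0.001, 1.0, -0.0], [1.0, 0.001, 0.0], [0.0, -0.0, -1.0]]
force: [0.4, 0.7, -0.5]
opening: 0.263
grasp_force: 30.0
```

>>> servo_tool(targets=[{"offset":[0,0,0],"dr":[0,0,0]},{"offset":[0,0,0],"dr":[0,0,0]},{"offset":[0,0,0],"dr":[0,0,0]},{"offset":[0,0,-0.02],"dr":[0,0,0]},{"offset":[0,0,-0.0495],"dr":[0,0,0]},{"offset":[0,0,-0.0495],"dr":[0,0,0]}], gripper=0.22)

```text
time_s: 47.95
position: [0.3959, -0.3179, 0.0639]
tcp_rot: [[-0.0, 1.0, 0.005], [1.0, 0.0, -0.006], [-0.006, 0.005, -1.0]]
force: [-0.7, -1.0, 0.0]
opening: 0.385
grasp_force: 0.0
```

>>> servo_tool(targets=[{"offset":[0.035,0.011,-0.02],"dr":[0,0,-2]},{"offset":[0.07,0.0225,-0.03],"dr":[0,0,-4]},{"offset":[0.105,0.034,-0.03],"dr":[0,0,-6]},{"offset":[0.14,0.045,-0.03],"dr":[0,0,-8]},{"offset":[0.175,0.056,-0.03],"dr":[0,0,-10]},{"offset":[0.21,0.0676,-0.03],"dr":[0,0,-12]},{"offset":[0.245,0.079,-0.03],"dr":[0,0,-12]},{"offset":[0.28,0.09,-0.03],"dr":[0,0,-12]},{"offset":[0.315,0.1014,-0.03],"dr":[0,0,-12]},{"offset":[0.35,0.1126,-0.03],"dr":[0,0,-12]},{"offset":[0.3807,0.1225,-0.03],"dr":[0,0,-12]},{"offset":[0.3807,0.1225,-0.02],"dr":[0,0,-12]},{"offset":[0.3807,0.1225,0],"dr":[0,0,-12]},{"offset":[0.3807,0.1225,0.02],"dr":[0,0,-12]},{"offset":[0.3807,0.1225,0.034],"dr":[0,0,-12]},{"offset":[0.3807,0.1225,0.041],"dr":[0,0,-12]},{"offset":[0.3807,0.1225,0.045],"dr":[0,0,-12]},{"offset":[0.3807,0.1225,0.045],"dr":[0,0,-12]}], gripper=0)

```text
time_s: 49.45
position: [0.5161, 0.0645, 0.0144]
tcp_rot: [[-0.207, 0.978, -0.001], [0.978, 0.207, 0.0], [0.0, -0.001, -1.0]]
force: [0.1, -0.2, -0.4]
opening: 0.5
grasp_force: 0.0
```

>>> servo_tool(targets=[{"offset":[0,0,0],"dr":[0,0,0]},{"offset":[0,0,0],"dr":[0,0,0]},{"offset":[0,0,0],"dr":[0,0,0]},{"offset":[0,0,0],"dr":[0,0,0]},{"offset":[0,0,0],"dr":[0,0,0]},{"offset":[0,0,0],"dr":[0,0,0]}], gripper=1)

```text
time_s: 49.95
position: [0.5171, 0.0648, 0.0157]
tcp_rot: [[-0.208, 0.978, 0.001], [0.978, 0.208, -0.0], [-0.0, 0.001, -1.0]]
force: [0.4, 0.3, 4.2]
opening: 0.267
grasp_force: 30.0
```

```bash
python3 -c "
from h import *
print(casepos());look()"
```

```text
(((370.3938293457031, 224.00453186035156), (58.33018493652344, 7.078699588775635), 87.56334686279297), array([ 0.4378, -0.377 ]))
top diff 27.5 side diff 19.8
```

The case has been knocked by about (-6, +20) mm. I'll find the filters in it by their purple glass.

```bash
cat >> h.py <<'E'
def purple():
    c=cap("top");im=c["color"].astype(int);m=((im[...,2]-im[...,1]>18)&(im[...,0]-im[...,1]>4)).astype(np.uint8)
    m[:,:310]=0;m[:,405:]=0;m[:170]=0;m[285:]=0
    n,l,st,ce=cv2.connectedComponentsWithStats(m)
    for i in range(1,n):
        if st[i,4]>=5: print(st[i,4],ce[i].round(1),at(c,*ce[i],.014)[:2].round(4))
E
python3 -c "
from h import *
purple();c=cap('top');save(c,'m9.png',(310,170,405,285),5)"
```

```text
20 [345.  208.1] [ 0.4886 -0.2985]
23 [363.  207.8] [ 0.4887 -0.3549]
20 [345.2 240.4] [ 0.3879 -0.297 ]
21 [363.  239.9] [ 0.3888 -0.3526]
```

View pics/m9.png

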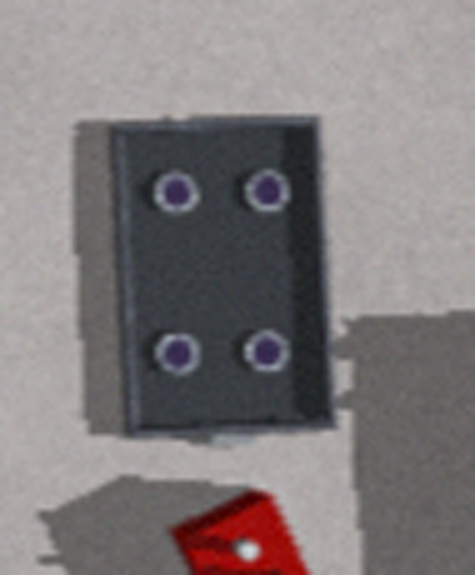

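The four filters sit at the corners (177,191; 268,190; 177,353; 266,350) and the middle is free, so the fifth goes there.

>>> servo_tool(targets=[{"offset":[0,0,-0.03],"dr":[0,0,0]},{"offset":[0,0,-0.06],"dr":[0,0,0]},{"offset":[0,0,-0.06],"dr":[0,0,0]},{"offset":[-0.033,-0.0143,-0.06],"dr":[0,0,2]},{"offset":[-0.066,-0.0286,-0.06],"dr":[0,0,4]},{"offset":[-0.099,-0.043,-0.06],"dr":[0,0,6]},{"offset":[-0.132,-0.057,-0.06],"dr":[0,0,8]},{"offset":[-0.165,-0.071,-0.06],"dr":[0,0,10]},{"offset":[-0.2,-0.086,-0.06],"dr":[0,0,12]},{"offset":[-0.235,-0.101,-0.06],"dr":[0,0,12]},{"offset":[-0.27,-0.1166,-0.06],"dr":[0,0,12]},{"offset":[-0.305,-0.132,-0.06],"dr":[0,0,12]},{"offset":[-0.34,-0.147,-0.06],"dr":[0,0,12]},{"offset":[-0.3644,-0.1573,-0.045],"dr":[0,0,12]},{"offset":[-0.3644,-0.1573,-0.045],"dr":[0,0,12]},{"offset":[-0.3644,-0.1573,-0.045],"dr":[0,0,12]},{"offset":[-0.3644,-0.1573,-0.045],"dr":[0,0,12]}])

```text
time_s: 51.62
position: [0.4378, -0.3231, 0.0594]
tcp_rot: [[0.0, 1.0, -0.002], [1.0, -0.0, 0.002], [0.002, -0.002, -1.0]]
force: [-0.6, -0.3, 0.8]
opening: 0.269
grasp_force: 30.0
```

>>> servo_tool(targets=[{"offset":[0,0,0.02],"dr":[0,0,0]},{"offset":[0,0,0.035],"dr":[0,0,0]},{"offset":[0,0,0.044],"dr":[0,0,0]},{"offset":[0,0,0.048],"dr":[0,0,0]},{"offset":[0,0,0.0495],"dr":[0,0,0]},{"offset":[0,0,0.0495],"dr":[0,0,0]}])

```text
time_s: 52.12
position: [0.4388, -0.3236, 0.0106]
tcp_rot: [[-0.001, 1.0, -0.0], [1.0, 0.001, 0.0], [0.0, -0.0, -1.0]]
force: [0.5, -0.2, -2.0]
opening: 0.266
grasp_force: 30.0
```

>>> servo_tool(targets=[{"offset":[0,0,0],"dr":[0,0,0]},{"offset":[0,0,0],"dr":[0,0,0]},{"offset":[0,0,0],"dr":[0,0,0]},{"offset":[0,0,-0.02],"dr":[0,0,0]},{"offset":[0,0,-0.06],"dr":[0,0,0]},{"offset":[0.03,0,-0.1],"dr":[0,0,0]},{"offset":[0.07,0,-0.13],"dr":[0,0,0]},{"offset":[0.11,0,-0.15],"dr":[0,0,0]},{"offset":[0.15,0,-0.15],"dr":[0,0,0]},{"offset":[0.19,0,-0.15],"dr":[0,0,0]},{"offset":[0.23,0,-0.15],"dr":[0,0,0]},{"offset":[0.25,0,-0.15],"dr":[0,0,0]},{"offset":[0.25,0,-0.15],"dr":[0,0,0]},{"offset":[0.25,0,-0.15],"dr":[0,0,0]}], gripper=0.22)

```text
time_s: 53.28
position: [0.4383, -0.0727, 0.1611]
tcp_rot: [[-0.004, 1.0, 0.001], [1.0, 0.004, -0.001], [-0.001, 0.001, -1.0]]
force: [0.4, -1.0, -0.4]
opening: 0.394
grasp_force: 0.0
```

```bash
python3 -c "
from h import *
purple();print(casepos())
s=cap('side')['color'].astype(int);a=np.load('s.npy').astype(int);d=np.abs(s-a).mean(2)
print('wheel area',d[110:145,195:260].mean(),'rod area',d[185:225,355:380].mean(),'bystanders',d[130:190,300:375].mean(),'ref noise',d[330:400,20:60].mean())"
```

```text
22 [363.3 207.7] [ 0.489  -0.3559]
20 [344.7 208.1] [ 0.4886 -0.2977]
24 [354.3 223.2] [ 0.441  -0.3266]
20 [345.2 240.3] [ 0.3882 -0.2969]
22 [363.  239.7] [ 0.3892 -0.3524]
(((370.436279296875, 224.00271606445312), (58.33018493652344, 7.163729667663574), 87.56334686279297), array([ 0.4378, -0.3772]))
wheel area 24.111501831501833 rod area 5.236666666666666 bystanders 5.862222222222222 ref noise 5.52297619047619
```

```bash
python3 -c "
from rig import ticket
print(ticket.hand_in())"
```

```text
the job is handed in; nothing more can be done
None
```

The job is handed in, with no verdict returned: five filters lie flat and apart in the case, the emptied wheel sits home on the spindle by its height and the camera view, and the push rod is back in its hole.

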